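Fit the star wheel to the vial turntable and load a vial

TASK

Set the vial turntable up for the large vials. Lift the star wheel with six pockets out of its storage dish, put it over the pilot on the turret and turn it until its three holes line up with the three studs, so that it sits fully home and flat on the turret; then fold the locking lever down over it, and stand the large vial upright on the turntable's plate inside one of the wheel's pockets. Let go of everything and leave the small vial where it stands.

Things in the scene. Friction and masses are not known exactly. Their poses are not given: they have to be found in the camera images.
- dish: Fixed round grey storage dish, 130 mm across, 37 mm high on four short feet, with a round cavity 121 mm across and 12 mm deep; origin at the centre of its underside, z up. The wheel lies flat in the cavity, its underside 25 mm above the table, at any turn. (A smaller wheel with eight pockets lies on the table elsewhere; it is not needed.)
- wheel_center (a point): Centre of the white six-pocket star wheel, on its axis (z, up), 16 mm above its underside. Plate 10 mm thick, 116 mm across; in the middle a boss to grip, 34 mm across, its top 32 mm above the underside, with an 18 mm bore right through. Weighs 110 to 180 g. Six open pockets of 17.5 mm radius in the rim, centred 56 mm from the axis, at 0, 60, 120 .. 300 degrees from its x axis.
- wheel_hole (a point): Centre, at the underside, of one of the wheel's three through holes: 11 mm across, 26 mm from the axis, at 30, 150 and 270 degrees from the wheel's x axis, counter-clockwise from above. This is the one at 30 degrees; the holes are alike. Axes as wheel_center's.
- turret_seat (a point): Centre of the flat top face of the turret, a 72 mm disc on the turntable, 52 mm above the table, where the wheel's underside must rest; z up. In its middle stands a pilot 15 mm across, 28 mm high with a tapered top, then two cheeks (to 40 mm) that hold the lever upright; all pass through the wheel's bore. The turret's gear holds it: it does not turn under light forces.
- turret_stud (a point): Foot of one of the turret's three studs, 8 mm across with tapered tips, 8 mm high above the seat, 26 mm from its axis, at 30, 150 and 270 degrees from the x axis of turret_seat, counter-clockwise from above; this is the one at 30 degrees. The wheel fits at three turns, 120 degrees apart, with some 3 degrees of play; otherwise it stands on the stud tips, 8 mm too high.
- lever (a joint): Locking lever, a dark bar 6 mm square, pivoted on the turret's axis 36 mm above turret_seat and 30 mm long from the pivot. 0 = upright; about 1.57 rad = folded flat over the boss, pointing along the y axis (+y) of turret_seat. Pushed at its end with 1 to 2 N, it stays where it is left. It folds flat only over a wheel that is home.
- turntable: Fixed grey bench turntable, 160 mm square, with a round steel plate 158 mm across whose top is 44 mm above the table (8 mm below turret_seat). Origin at the centre of its underside, z up, x towards the machine's back. A guide rail of 76 mm radius, its top 30 mm above the plate, runs round the plate's back, up to 98 degrees to either side of x; the front is open.
- vial_center (a point): Centre of the large vial, half-way up: 62 mm high; body 31 mm across up to 50 mm, then a dark cap 20 mm across; it stands on the table. In the pocket its foot stands on the steel plate; the wheel's plate beside it then rises 18 mm above its foot.
- vial_small_center (a point): Centre, half-way up, of the small vial (26 mm across, 52 mm high, white cap), which stays where it is.
Things that resemble listed ones, but are neither listed nor needed, are in the scene too. Leave any yellow look-alike of the part that bears vial_center alone.

How it is judged:
By the outcome, as a careful person would: the job done as asked, in the order asked, and still so for the second after the job is handed in, with the robot touching nothing.
It also fails if it takes over 61 s, if anything falls off the work surface, if the arm or the gripper's body presses on something with over 40 N, if the wrist force passes 120 N, or if a joint passes its speed limit or range.

ROBOT

A 6-joint arm with a two-finger parallel gripper is mounted at the origin on the work surface; the furniture and walls round the work are solid. World frame = base frame: x ahead of the robot, y to its left, z up, the work surface at z = 0. Lengths are in mm, angles in rad, forces in N, time in s.
With the tool pointing down it reaches from about 325 to 775 mm from the base axis. Payload 5.5 kg.
Tool frame: the origin (TCP) lies on the centre line of the jaws, within the pads' length; the fingertips stand 14 mm ahead of it and the grasp point (between the pads) lies 5 mm behind it; z points along the fingers, y is the direction in which the jaws open and shut (so a half turn about z gives the same grasp; the last joint's range is limited). The gripper opens to 88 mm and grips with 3 to 60 N. Pads are 20 mm wide; open, the fingers measure 115 mm over their backs; the gripper's body (75 mm by 178 mm) begins 61 mm behind the grasp point.
Start: joints at [-1.324, 0.091, 1.231, -0, 1.82, -0.057], TCP at [179.489, -572.539, 236.631] pointing down, gripper open.
Joint ranges: [-2.87, 2.87], [-0.86, 2.18], [0.17, 2.46], [-1.51, 4.65], [0.06, 2.69], [-2.65, 2.65]. Speed limits (rad/s): [2.57, 2.57, 3.01, 3.14, 3.14, 3.14].

INTERFACE

Orientations are given as a unit quaternion [x, y, z, w].
In Python, from station import monitor, snapshot, workorder gives the robot as it stands. The module is installed in compiled form; this text tells all that it offers.
- The arm moves only by the shell command python3 -m jog 'ROWS' [OPENING]. ROWS is JSON, a list of rows, each a list of 4 numbers: the shift along the tool's x, y, z in mm, then the turn about the tool's z in degrees. A call has 1 to 12 rows; each row shifts and turns the commanded pose from where the row before left it, along the tool's axes as they then stand; what a row does not reach is not made up. A row lasts 1/12 s, in which the tool goes at most 41.7 mm and 7.16 degrees, less where a joint would pass 70% of its speed; a pose out of reach is approached as far as the arm can. A call with a gripper value outside its range is refused whole. OPENING is the finger opening in mm, from 0 to 87.8, set as the call begins (- or left out, the last holds). The fingers move at their own pace and stop on an object; the grip force is fixed at half the most. Time passes only in rows, so rows that do not move let the fingers close. It gives the time, the measured TCP pose, the force and the opening at its end, in the units of the state.
- monitor.get_state(): the state, without advancing time (a new reading comes with each control period).
- snapshot(name): name is "side" or "top"; returns a dict with "pixels" (400x640x3 uint8, red, green, blue), "K" (3x3 intrinsics, pixels), "rvec" (rotation vector, rad) and "tvec" (3), from world to camera coordinates, as OpenCV has them. Camera axes: x right, y down, z forward; pixel columns grow to the right and rows downward; lengths in mm; the calibration is good to about 2 mm. A picture is of the moment at which its call begins. There is no depth.
- workorder.sign_off(): hands the job in, once; it reports no verdict.
The state is a dict: "time": time; "joint_pos": joint angles; "qd": joint speeds; "joint_torque": joint torques, N m; "tool_pos": TCP position; "eef_rot": TCP orientation; "force": force on the tool from outside, world axes, zero at the start; "moment": the same for the moment, N m; "grip_width": finger opening in mm.
Only numpy, scipy, OpenCV 4.12 (cv2) and the standard library are available. Lean on these libraries where they do the work, as an engineer would, in place of code of your own. Each camera call takes 0.05 s, during which the arm holds its last target.

## Working session

There is one attempt and no reset: what is moved stays moved. The work goes in short steps, Python scripts to look and compute and a shell command to move; the robot and the scene stay as the last step left them, time stands still between calls to the robot, and variables do not carry over. Pictures are saved under pics/ and viewed, and the job is handed in when it is done.

```bash
mkdir -p pics
cat > h.py <<'E'
import numpy as np, cv2
from station import monitor, snapshot, workorder
def shot(name,fn):
    s=snapshot(name); np.savez('pics/'+fn+'.npz',**s)
    cv2.imwrite('pics/'+fn+'.png',s['pixels'][...,::-1]); return s
def load(fn): return dict(np.load('pics/'+fn+'.npz'))
def crop(fn,x0,y0,x1,y1,k,out):
    im=cv2.imread('pics/'+fn+'.png')[y0:y1,x0:x1]
    cv2.imwrite('pics/'+out+'.png',cv2.resize(im,None,fx=k,fy=k,interpolation=cv2.INTER_CUBIC))
def proj(s,P):
    return cv2.projectPoints(np.array(P,float).reshape(-1,3),s['rvec'],s['tvec'],s['K'],None)[0].reshape(-1,2)
def ray(s,uv):
    R=cv2.Rodrigues(s['rvec'])[0]; c=-R.T@s['tvec'].reshape(3)
    d=R.T@np.linalg.inv(s['K'])@np.array([uv[0],uv[1],1.]); return c,d
def onz(s,uv,z):
    c,d=ray(s,uv); return c+d*(z-c[2])/d[2]
E
python3 - <<'E'
from h import *
print(monitor.get_state())
for n in('top','side'):
    s=shot(n,n+'0'); R=cv2.Rodrigues(s['rvec'])[0]; print(n,s['K'].tolist(),(-R.T@s['tvec'].reshape(3)).round(),R.round(2).tolist())
E
```

```text
{'time': 0.0, 'joint_pos': array([-1.32368496e+00,  9.18434231e-02,  1.23185678e+00,  1.65726268e-05,
        1.81979237e+00, -5.66904281e-02]), 'qd': array([-8.30646493e-06,  8.92486743e-04,  1.84827008e-03,  5.43777583e-04,
       -2.32819641e-04,  6.62200742e-04]), 'joint_torque': array([ 1.70024101e-03, -4.46441567e+01, -4.06450832e+01,  6.98253745e-02,
        2.91492383e-02, -1.23813888e-04]), 'tool_pos': array([ 179.43471104, -572.2661378 ,  235.53252933]), 'eef_rot': array([ 9.88484471e-01,  1.51319357e-01, -8.23132817e-05, -9.46421736e-04]), 'force': array([-0.50009328,  0.79970564,  1.13144823]), 'moment': array([ 0.02013666, -0.01161385,  0.02804586]), 'grip_width': 87.76980949578896}
top [[474.3535792771354, 0.0, 326.02133400899265], [0.0, 474.3535792771354, 203.76988144106406], [0.0, 0.0, 1.0]] [ 264.   -8. 1334.] [[0.03, -1.0, -0.0], [-0.98, -0.03, -0.21], [0.21, 0.01, -0.98]]
side [[512.1322106587858, 0.0, 320.55213537746545], [0.0, 512.1322106587858, 194.30153884285852], [0.0, 0.0, 1.0]] [122. 861. 713.] [[-0.89, -0.45, 0.0], [-0.25, 0.49, -0.83], [0.37, -0.75, -0.55]]
```

View pics/top0.png

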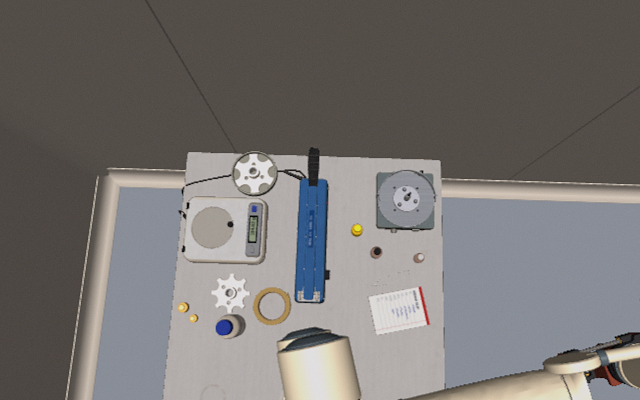

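View pics/side0.png

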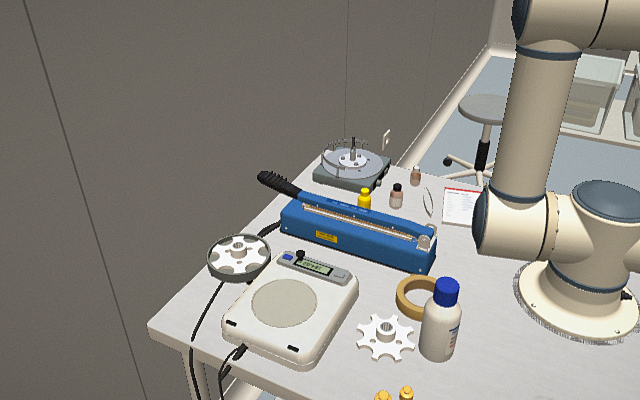

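The top picture shows the dish with the wheel at (255,173), the turntable at (406,198), the large vial with the dark cap at (376,252), the small vial at (419,257) and the yellow look-alike at (357,229). The tall blue sealer stands between the dish and the turntable.

Run:
```python
from h import *
crop('top0',220,140,290,205,11,'c1'); crop('top0',366,160,446,235,8,'c2')
crop('top0',340,210,440,275,7,'c3'); crop('side0',300,120,430,220,6,'c4'); crop('side0',195,215,285,295,7,'c5')
```

```text
(no output)
```

View pics/c1.png

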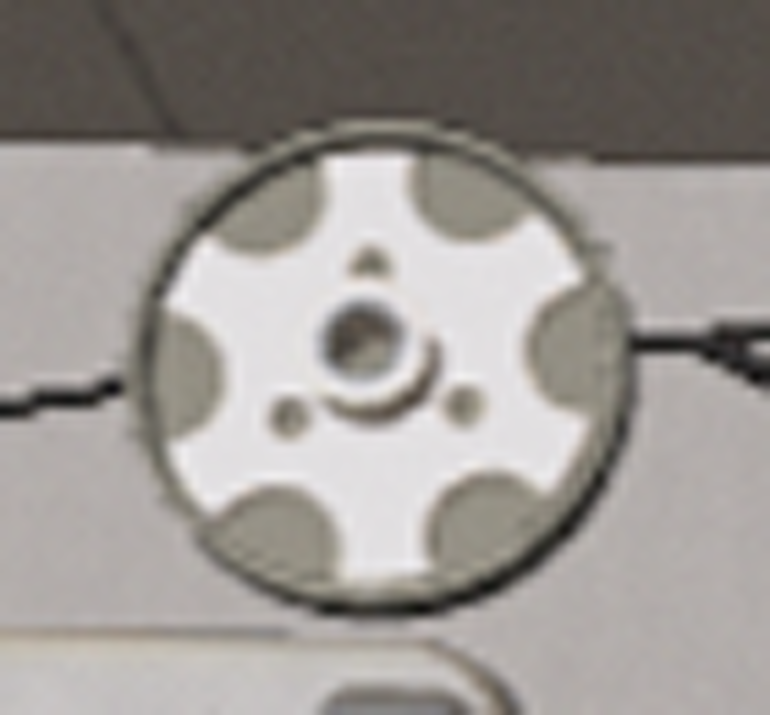

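View pics/c2.png

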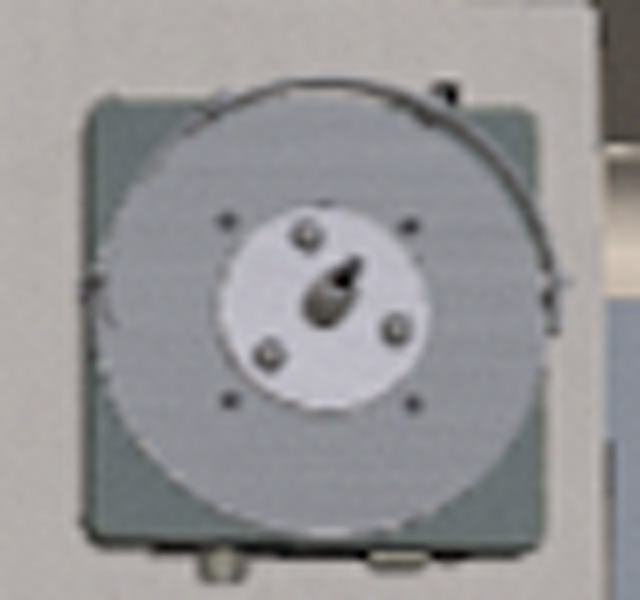

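View pics/c3.png

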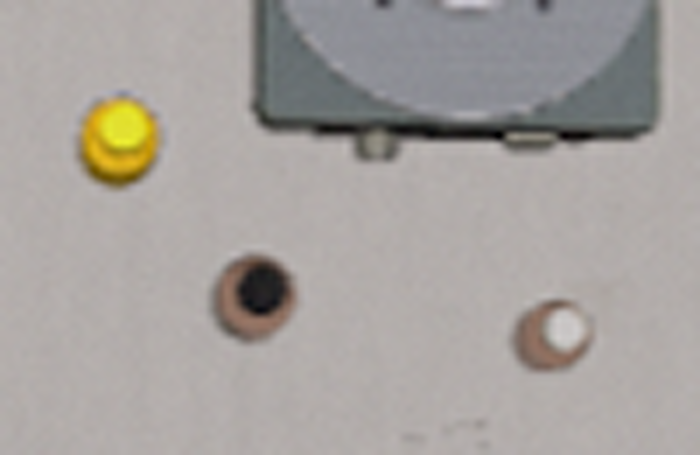

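View pics/c4.png

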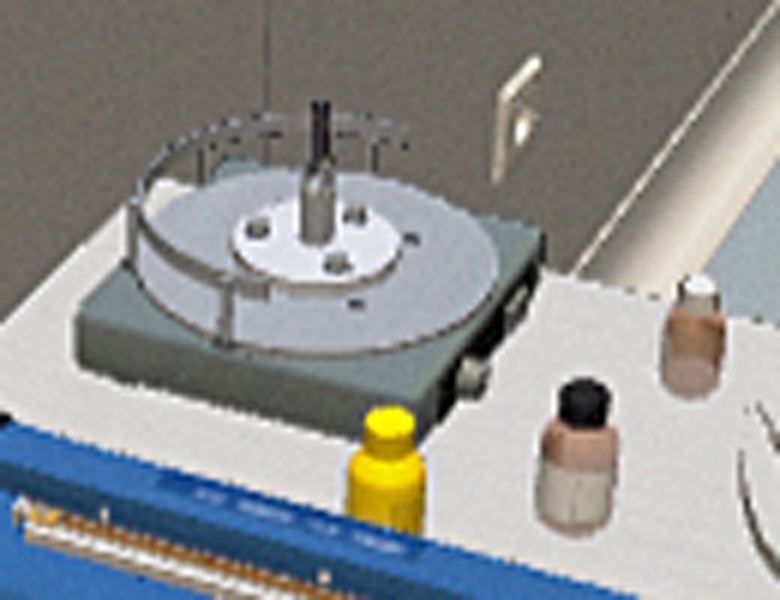

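View pics/c5.png

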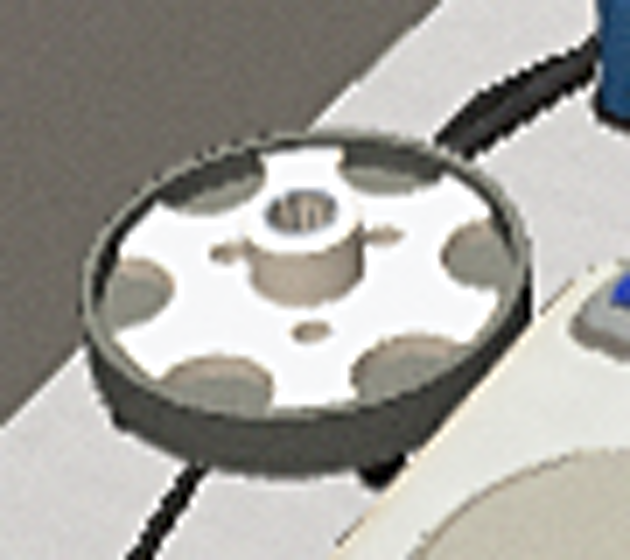

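```bash
cat > m.py <<'E'
from h import *
from scipy.optimize import least_squares
def uv(c,x0,y0,k): return (np.array(c,float)+.5)/k-.5+np.array([x0,y0])
T=load('top0');S=load('side0')
def pts(x,y,th,z,r=26):
    a=th+np.radians([30,150,270]); return np.c_[x+r*np.cos(a),y+r*np.sin(a),np.full(3,z)]
def fit(obs,zh,zc,cams,x0,zhs=None):
    def res(p):
        out=[]
        for s,(holes,cen) in obs:
            if s['K'][0,0] not in [c['K'][0,0] for c in cams]: continue
            pr=proj(s,pts(p[0],p[1],p[2],zh))
            for h in holes: out.append(pr[np.argmin(((pr-h)**2).sum(1))]-h)
            if cen is not None: out.append(proj(s,[p[0],p[1],zc])[0]-cen)
        return np.concatenate(out)
    r=least_squares(res,x0); th=np.degrees(r.x[2]); return r.x[:2].round(1),((th+60)%120-60).round(1),r.fun.reshape(-1,2).round(1).tolist()
E
python3 - <<'E'
from m import *
a=lambda c:uv(c,220,140,11)
b=lambda c:uv(c,366,160,8)
cS=lambda c:uv(c,195,215,7); dS=lambda c:uv(c,300,120,6)
W=[(T,([a((288,418)),a((465,405)),a((370,258))],a((362,340)))),(S,([cS((228,253)),cS((385,236)),cS((312,331))],cS((302,212))))]
Q=[(T,([b((307,235)),b((397,328)),b((268,355))],b((325,307)))),(S,([dS((258,224)),dS((356,210)),dS((338,258))],dS((317,241))))]
x0=onz(T,a((362,340)),57); y0=onz(T,b((325,307)),52); print(x0,y0)
for th in (0,.5,1,1.5):
  for c in ([T],[S],[T,S]):
    print(th,'W',fit(W,35,57,c,[x0[0],x0[1],th])[:3]); print('   Q',fit(Q,60,52,c,[y0[0],y0[1],th]))
e=lambda c:uv(c,340,210,7)
print('vial cap',onz(T,e((263,289)),62),'small',onz(T,e((566,328)),52))
f=lambda c:uv(c,300,120,6)
print('vial capS',onz(S,f((584,392)),62), 'foot', onz(S,f((575,512)),0))
print('corners tt',onz(T,b((90,100)),40)[:2],onz(T,b((540,105)),40)[:2],onz(T,b((85,545)),40)[:2],onz(T,b((545,550)),40)[:2])
E
```

```text
[632.04222581 216.8357343   57.        ] [ 568.1348696  -213.73480112   52.        ]
0 W (array([632.8, 217.1]), np.float64(-23.9), [[0.1, -0.2], [-0.1, -0.2], [0.0, 0.6], [-0.1, -0.3]])
   Q (array([ 567. , -212.5]), np.float64(-16.5), [[0.1, -0.2], [0.1, 0.0], [0.3, -0.2], [-0.4, 0.4]])
0 W (array([629.1, 218.6]), np.float64(-23.6), [[0.2, -0.1], [-0.2, -0.1], [0.0, -0.0], [-0.0, 0.2]])
   Q (array([ 563. , -206.4]), np.float64(-16.7), [[0.0, -0.3], [0.0, -0.4], [0.0, 0.0], [-0.0, 0.7]])
0 W (array([630.8, 217.4]), np.float64(-23.7), [[-0.0, 0.5], [-0.3, 0.5], [-0.2, 1.3], [-0.2, 0.4], [-0.2, -0.7], [-0.6, -0.6], [-0.4, -0.6], [-0.4, -0.4]])
   Q (array([ 565.7, -211.3]), np.float64(-16.6), [[-0.4, 0.2], [-0.3, 0.5], [-0.2, 0.3], [-0.9, 0.8], [-0.2, -1.4], [-0.2, -1.5], [-0.2, -1.1], [-0.2, -0.4]])
0.5 W (array([632.8, 217.1]), np.float64(-23.9), [[0.1, -0.2], [-0.1, -0.2], [0.0, 0.6], [-0.1, -0.3]])
   Q (array([ 567. , -212.5]), np.float64(-16.5), [[0.1, -0.2], [0.1, 0.0], [0.3, -0.2], [-0.4, 0.4]])
0.5 W (array([629.1, 218.6]), np.float64(-23.6), [[0.2, -0.1], [-0.2, -0.1], [0.0
[... 1541 characters left out ...]
0.3], [0.0, -0.4], [0.0, 0.0], [-0.0, 0.7]])
1.5 W (array([630.8, 217.4]), np.float64(-23.7), [[-0.0, 0.5], [-0.3, 0.5], [-0.2, 1.3], [-0.2, 0.4], [-0.2, -0.7], [-0.6, -0.6], [-0.4, -0.6], [-0.4, -0.4]])
   Q (array([ 565.7, -211.3]), np.float64(-16.6), [[-0.4, 0.2], [-0.3, 0.5], [-0.2, 0.3], [-0.9, 0.8], [-0.2, -1.4], [-0.2, -1.5], [-0.2, -1.1], [-0.2, -0.4]])
vial cap [ 417.29667052 -133.88016496   62.        ] small [ 407.29509861 -251.68486506   52.        ]
vial capS [ 415.79732404 -131.06761811   62.        ] foot [ 416.63050024 -137.8920335     0.        ]
corners tt [ 643.55850136 -132.77636213] [ 646.84061675 -291.79512162] [ 483.9565089  -132.75351249] [ 487.40542306 -291.17522734]
```

```bash
cat > d.py <<'E'
import sys
from h import *
def rel(x,y,z,phi=None):
    s=monitor.get_state(); from scipy.spatial.transform import Rotation as Ro
    R=Ro.from_quat(s['eef_rot']).as_matrix(); d=np.array([x,y,z])-s['tool_pos']
    ph=np.degrees(np.arctan2(R[1,0],R[0,0]))
    print('t',round(s['time'],2),'pos',s['tool_pos'].round(1),'phi',ph.round(2),'tool shift',(R.T@d).round(1),'F',s['force'].round(1),'w',round(s['grip_width'],1),'j',s['joint_pos'].round(2), 'tilt',R[:2,2].round(3))
if __name__=='__main__': rel(*map(float,sys.argv[1:4]))
E
python3 -m jog '[[27.8,-25.75,0,0],[27.8,-25.75,0,0],[27.8,-25.75,0,0],[27.8,-25.75,0,0],[27.8,-25.75,0,0],[27.8,-25.75,0,0],[27.8,-25.75,0,0],[27.8,-25.75,0,0],[27.8,-25.75,0,0],[27.8,-25.75,0,0],[27.8,-25.75,0,0],[27.8,-25.75,0,0]]'
python3 d.py 631.5 217.3 120
```

```text
time: 1.1
tool_pos: [405.7, -176.1, 236.4]
eef_rot: [0.988, 0.151, -0.0, -0.0]
force: [0.4, 0.1, -0.5]
grip_width: 87.8
t 1.1 pos [ 405.7 -176.1  236.4] phi 17.4 tool shift [ 333.1 -307.9  116.4] F [ 0.4  0.1 -0.5] w 87.8 j [-0.49 -0.33  1.62 -0.    1.85  0.78] tilt [-0.  0.]
```

```bash
python3 -m jog '[[27.8,-25.7,0,0],[27.8,-25.7,0,0],[27.8,-25.7,0,0],[27.8,-25.7,0,0],[27.8,-25.7,0,0],[27.8,-25.7,0,0],[27.8,-25.7,0,0],[27.8,-25.7,0,0],[27.8,-25.7,0,0],[27.8,-25.7,0,0],[27.8,-25.7,0,0],[27.8,-25.7,0,0]]' 65
python3 -m jog '[[0,0,20,0],[0,0,30,0],[0,0,30,0],[0,0,30,0],[0,0,20,0],[0,0,0,0]]'
python3 d.py 631.5 217.3 51
python3 - <<'E'
from h import *
shot('top','top1');shot('side','side1')
crop('top1',210,120,300,215,6,'c6');crop('side1',180,160,310,300,4,'c7')
E
```

```text
time: 2.1
tool_pos: [631.9, 218.0, 235.8]
eef_rot: [0.988, 0.151, -0.0, 0.0]
force: [0.4, -0.5, -0.8]
grip_width: 65.1
time: 2.6
tool_pos: [628.4, 215.4, 99.1]
eef_rot: [0.988, 0.151, -0.006, 0.001]
force: [-0.2, -0.6, -0.6]
grip_width: 65.1
t 2.6 pos [628.4 215.4  99.1] phi 17.41 tool shift [ 4.  -0.9 48.1] F [-0.2 -0.6 -0.6] w 65.1 j [0.28 0.29 1.25 0.   1.61 1.55] tilt [-0.011 -0.003]
```

View pics/c6.png

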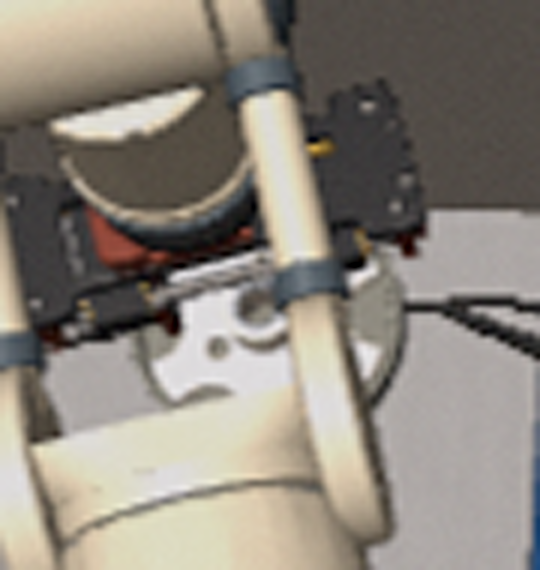

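View pics/c7.png

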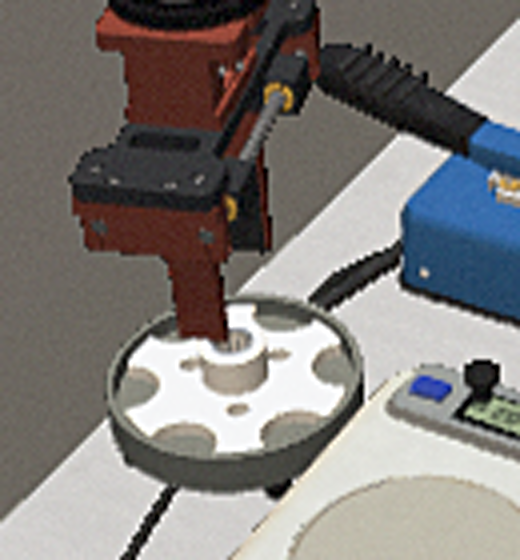

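```bash
python3 - <<'E'
from h import *
from scipy.spatial.transform import Rotation as Ro
s=load('side1'); st=monitor.get_state(); print(st['tool_pos'].round(1))
R=Ro.from_quat(st['eef_rot']).as_matrix()
for p in ([-10,-32.5,14],[10,-32.5,14],[-10,-46,14],[10,-46,14],[-10,-32.5,-20]):
    q=proj(s,st['tool_pos']+R@np.array(p,float))[0]; print(p,q.round(1),((q-[180,160]+.5)*4).round(0))
crop('side1',210,200,260,260,10,'c8')
E
python3 -m jog '[[0,0,0,0],[0,0,0,0]]'; python3 d.py 631.5 217.3 51
```

```text
[630.9 216.  105.8]
[-10, -32.5, 14] [236.1 241.1] [227. 326.]
[10, -32.5, 14] [226.1 240.1] [187. 322.]
[-10, -46, 14] [234.1 245.5] [218. 344.]
[10, -46, 14] [223.9 244.5] [178. 340.]
[-10, -32.5, -20] [234.5 227. ] [220. 270.]
time: 2.87
tool_pos: [632.6, 216.5, 109.6]
eef_rot: [0.988, 0.151, 0.002, -0.0]
force: [0.3, 0.4, 0.5]
grip_width: 64.5
t 2.87 pos [632.6 216.5 109.6] phi 17.4 tool shift [-1.  -1.1 58.6] F [0.3 0.4 0.5] w 64.5 j [0.28 0.28 1.24 0.   1.61 1.55] tilt [0.004 0.001]
```

View pics/c8.png

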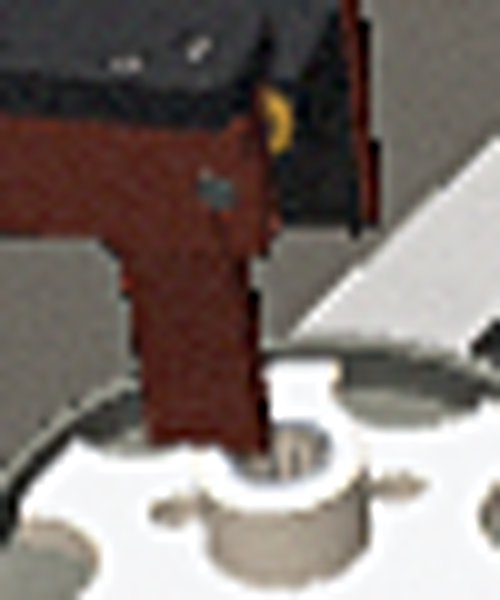

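```bash
python3 -m jog '[[0,0,14,0],[0,0,16,0],[0,0,14,0],[0,0,8,0],[0,0,4,0],[0,0,0,0],[0,0,0,0],[0,0,0,0]]'; python3 d.py 632.2 217.3 51;python3 - <<'E'
from h import *
shot('top','top2');shot('side','side2')
crop('side2',190,190,290,290,7,'c9')
E
```

```text
time: 3.53
tool_pos: [631.7, 216.3, 51.0]
eef_rot: [0.988, 0.151, 0.0, -0.0]
force: [-0.2, -0.5, -0.1]
grip_width: 64.8
t 3.53 pos [631.7 216.3  51. ] phi 17.41 tool shift [ 0.7 -0.8 -0. ] F [-0.2 -0.5 -0.1] w 64.8 j [0.28 0.31 1.31 0.   1.52 1.55] tilt [0.001 0.   ]
```

View pics/c9.png

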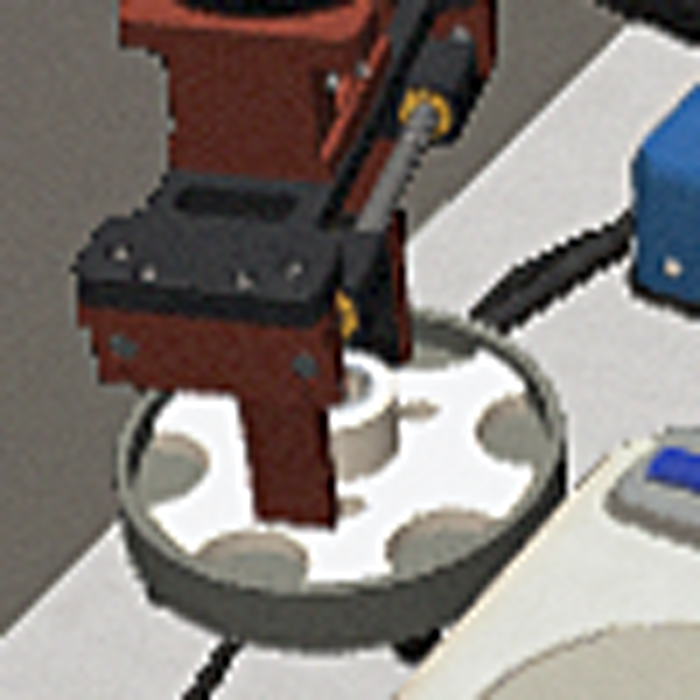

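```bash
python3 - <<'E'
from h import *
from scipy.spatial.transform import Rotation as Ro
s=load('side2'); st=monitor.get_state(); print(st['tool_pos'].round(1))
R=Ro.from_quat(st['eef_rot']).as_matrix()
for p in ([-10,-46,14],[10,-46,14]):
    q=proj(s,st['tool_pos']+R@np.array(p,float))[0]; print(p,q.round(1),((q-[190,190]+.5)*7).round(0))
E
python3 -m jog '[[0.7,-0.8,0,0],[0,0,0,0],[0,0,0,0],[0,0,0,0],[0,0,0,0],[0,0,0,0],[0,0,0,0]]' 25; python3 d.py 632.2 217.3 51
```

```text
[631.7 216.3  50.9]
[-10, -46, 14] [236.2 267.2] [327. 544.]
[10, -46, 14] [226.4 266.1] [258. 536.]
time: 4.22
tool_pos: [631.9, 217.2, 50.6]
eef_rot: [0.988, 0.151, 0.0, -0.0]
force: [0.2, 0.8, -0.1]
grip_width: 33.8
t 4.22 pos [631.9 217.2  50.6] phi 17.41 tool shift [ 0.3 -0.  -0.4] F [ 0.2  0.8 -0.1] w 33.8 j [0.28 0.31 1.31 0.   1.52 1.55] tilt [0. 0.]
```

```bash
python3 -m jog '[[0,0,-8,0],[0,0,-15,0],[0,0,-25,0],[0,0,-30,0],[0,0,-35,0],[0,0,-30,0],[0,0,-20,0],[0,0,-5,0],[0,0,0,0],[0,0,0,0]]'; python3 d.py 567 -212.4 180;python3 - <<'E'
from h import *
shot('top','top3');shot('side','side3')
crop('side3',180,130,310,260,5,'c10'); crop('top3',210,120,300,215,6,'c11')
E
```

```text
time: 5.05
tool_pos: [631.6, 217.1, 217.2]
eef_rot: [0.988, 0.151, -0.001, 0.0]
force: [-0.4, -1.4, -1.7]
grip_width: 33.7
t 5.05 pos [631.6 217.1 217.2] phi 17.41 tool shift [-190.1  390.5   37.5] F [-0.4 -1.4 -1.7] w 33.7 j [0.28 0.28 1.06 0.   1.81 1.55] tilt [-0.002 -0.   ]
```

View pics/c10.png

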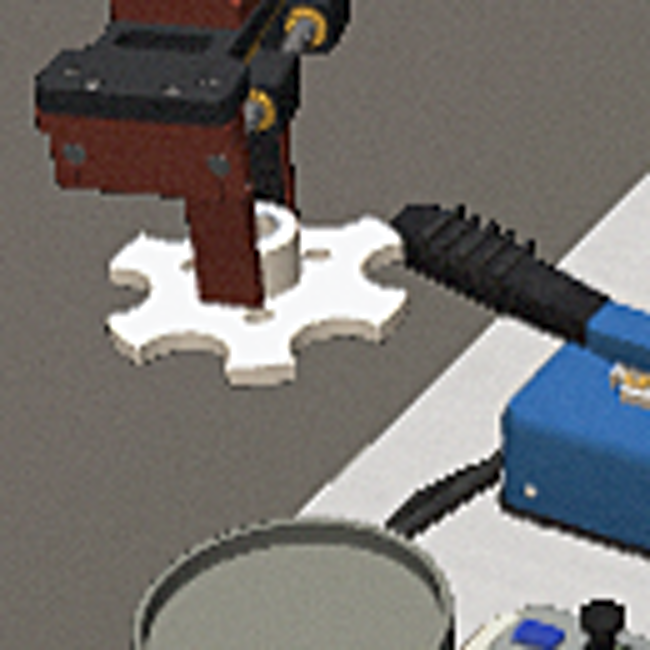

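View pics/c11.png

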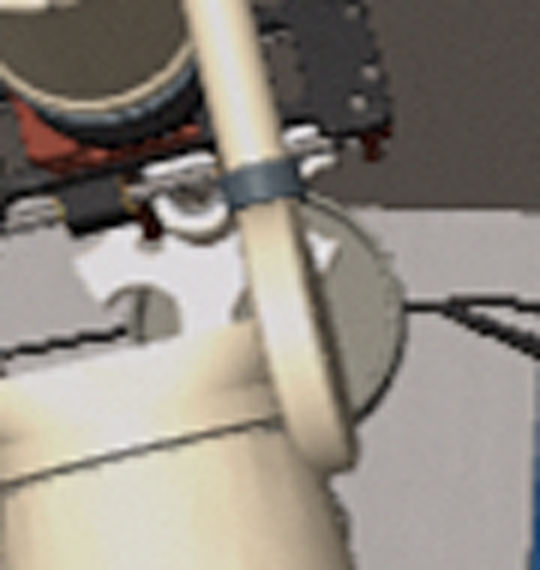

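Run:
```python
from m import *
def tri(u1,u2):
    c1,d1=ray(T,u1);c2,d2=ray(S,u2)
    A=np.c_[d1,-d2]; t=np.linalg.lstsq(A,c2-c1,rcond=None)[0]; p,q=c1+d1*t[0],c2+d2*t[1]; return ((p+q)/2).round(),np.linalg.norm(p-q).round(1)
print(tri((313,150),(259,176)))
s=load('side3'); c=lambda p:uv(p,180,130,5)
st=monitor.get_state(); print(st['tool_pos'])
x,y,z=st['tool_pos']; zt=z-26+10
for th in(-24,):
    pr=proj(s,pts(x,y,np.radians(th),zt)); print(((pr+.5-[180,130])*5).round())
print(((proj(s,[x,y,zt+22])[0]+.5-[180,130])*5).round())
# pocket arm tips
for k in range(6):
    a=np.radians(-24+30+60*k); print(((proj(s,[x+58*np.cos(a),y+58*np.sin(a),zt])[0]+.5-[180,130])*5).round())
```

```text
(array([680.,  48., 112.]), np.float64(3.0))
[631.15229357 216.955184   215.5600114 ]
[[193. 263.]
 [256. 314.]
 [314. 253.]]
[249. 226.]
[119. 247.]
[115. 331.]
[258. 363.]
[395. 306.]
[385. 225.]
[252. 197.]
```

Run:
```python
from m import *
b=lambda c:uv(c,366,160,8); dS=lambda c:uv(c,300,120,6)
Q=[(T,([b((307,235)),b((397,328)),b((268,355))],b((325,307)))),(S,([dS((258,224)),dS((356,210)),dS((338,258))],None))]
for zh in (56,58,60):
  for c in ([T],[S],[T,S]): print(zh,fit(Q,zh,52,c,[567,-212,0])[:2])
crop('side0',325,135,385,180,13,'c12')
```

```text
56 (array([ 567.7, -213. ]), np.float64(-16.5))
56 (array([ 565.2, -211.8]), np.float64(-16.7))
56 (array([ 566.8, -213. ]), np.float64(-16.6))
58 (array([ 567.4, -212.7]), np.float64(-16.5))
58 (array([ 563.8, -208.6]), np.float64(-16.7))
58 (array([ 566.3, -212.2]), np.float64(-16.6))
60 (array([ 567. , -212.5]), np.float64(-16.5))
60 (array([ 562.5, -205.3]), np.float64(-16.7))
60 (array([ 565.8, -211.4]), np.float64(-16.6))
```

View pics/c12.png

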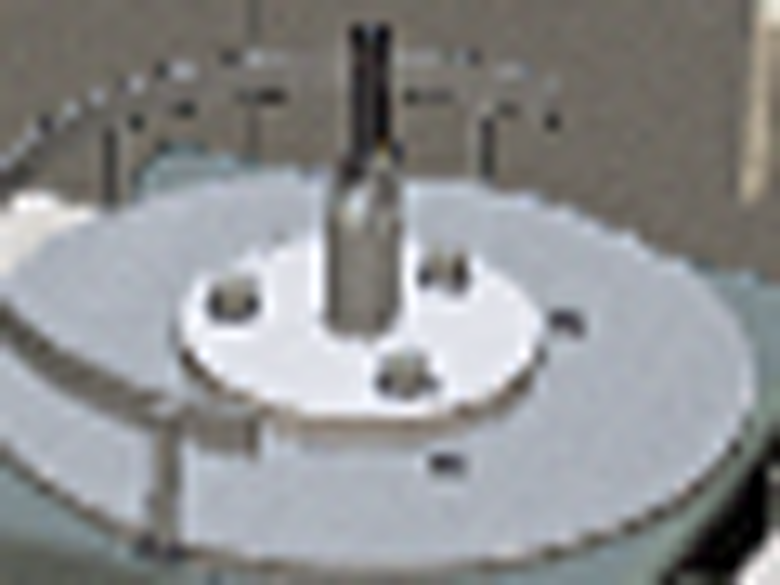

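```bash
python3 -m jog '[[-8,16,0,0],[-16,33,0,0],[-18,37,0,0],[-18,37,0,0],[-18,37,0,0],[-18,37,0,0],[-18,37,0,0],[-18,37,0,0],[-18,37,0,0],[-18,37,0,0],[-14,29,0,0],[-8,16,0,0]]'
python3 -m jog '[[0,0,10,-3],[0,0,20,-4.2],[0,0,15,0],[0,0,5,0],[0,0,0,0],[0,0,0,0]]'
python3 d.py 566.8 -212.6 160;python3 - <<'E'
from h import *
shot('top','top4');shot('side','side4')
crop('side4',280,70,420,210,5,'c13'); crop('top4',356,150,456,250,7,'c14')
E
```

```text
time: 6.15
tool_pos: [565.5, -215.4, 216.0]
eef_rot: [0.989, 0.15, -0.002, -0.0]
force: [0.3, -0.2, -1.3]
grip_width: 33.7
time: 6.65
tool_pos: [566.9, -211.6, 167.9]
eef_rot: [0.977, 0.213, -0.001, -0.001]
force: [0.3, -0.0, -0.8]
grip_width: 33.8
t 6.65 pos [ 566.9 -211.6  167.9] phi 24.6 tool shift [-0.5  0.9  7.9] F [ 0.3 -0.  -0.8] w 33.8 j [-0.41  0.1   1.34  0.    1.7   0.73] tilt [-0.002  0.001]
```

View pics/c13.png

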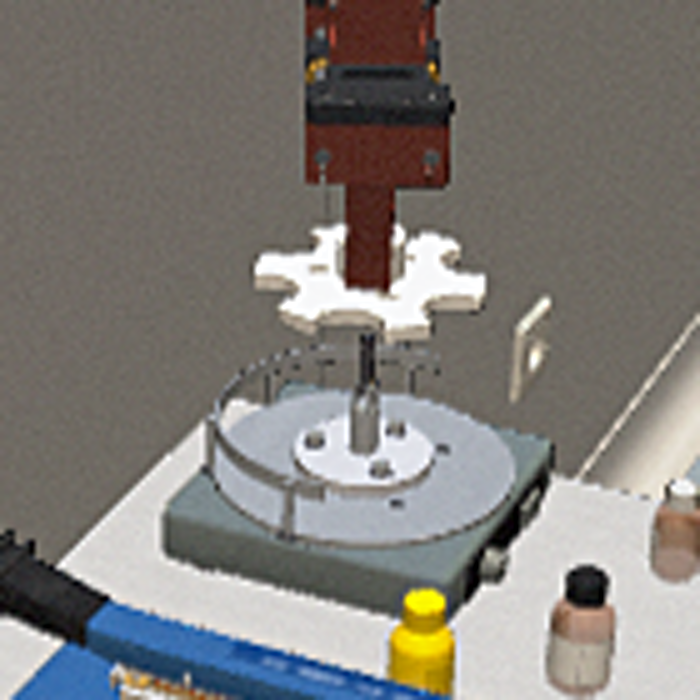

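View pics/c14.png

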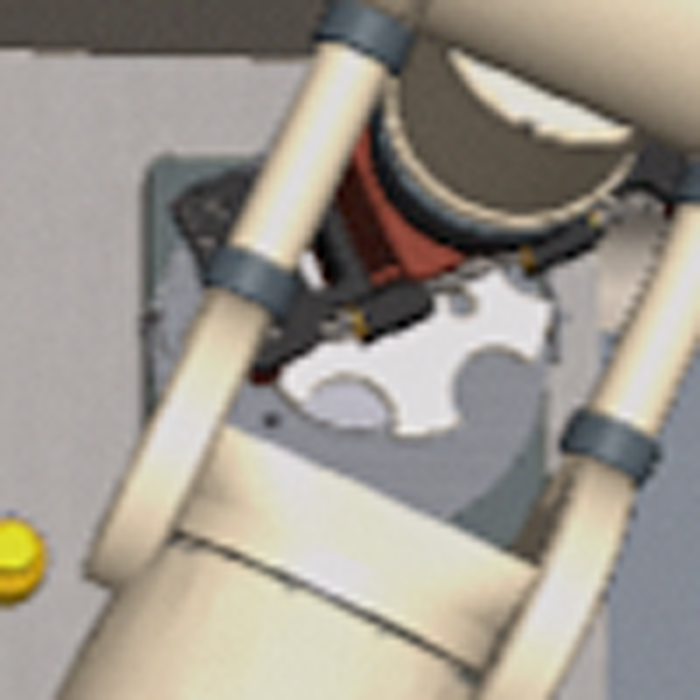

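Run:
```python
from h import *
st=monitor.get_state(); x,y,z=st['tool_pos']; print(st['tool_pos'])
t=np.linspace(0,2*np.pi,90)
def outline(x,y,th,z):
    out=[]
    for k in range(6):
        a=np.radians(th+60*k); c=np.array([x+56*np.cos(a),y+56*np.sin(a)])
        q=c+17.5*np.c_[np.cos(t),np.sin(t)]; out.append(q[np.hypot(*(q-[x,y]).T)<58])
    q=np.array([x,y])+58*np.c_[np.cos(t),np.sin(t)]
    cs=[np.array([x+56*np.cos(np.radians(th+60*k)),y+56*np.sin(np.radians(th+60*k))]) for k in range(6)]
    out.append(q[np.min([np.hypot(*(q-c).T) for c in cs],0)>17.5]); q=np.concatenate(out); return np.c_[q,np.full(len(q),z)]
P=outline(x,y,-16.6,z-16)
for n,x0,y0,x1,y1,k in(('top4',370,170,446,226,10),('side4',320,100,390,170,10)):
    s=load(n); im=cv2.imread(f'pics/{n}.png')[y0:y1,x0:x1]; im=cv2.resize(im,None,fx=k,fy=k,interpolation=cv2.INTER_CUBIC)
    for u in (proj(s,P)+.5-[x0,y0])*k: cv2.circle(im,tuple(int(v) for v in u),1,(0,0,255),-1)
    cv2.imwrite(f'pics/o_{n}.png',im)
```

```text
[ 567.6237999  -211.76333873  169.63571191]
```

View pics/o_top4.png

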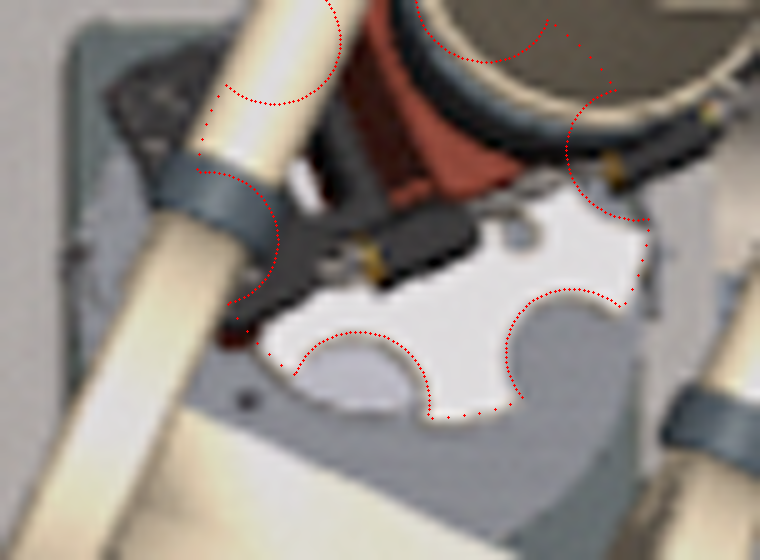

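View pics/o_side4.png

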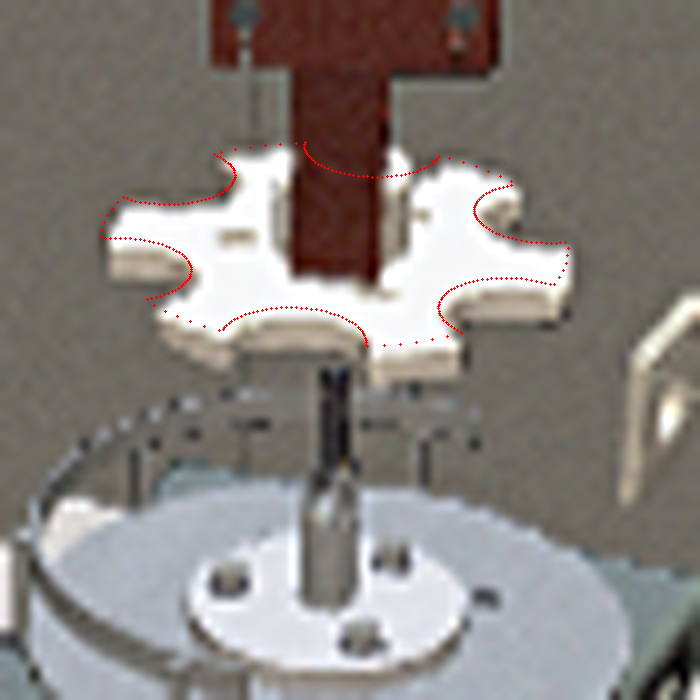

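```bash
python3 -m jog '[[0,0,0,0],[0,0,0,0]]'; python3 d.py 567.2 -212.4 100
```

```text
time: 6.92
tool_pos: [567.7, -211.9, 169.8]
eef_rot: [0.977, 0.213, 0.001, 0.001]
force: [0.5, -0.1, -1.9]
grip_width: 33.9
t 6.92 pos [ 567.7 -211.9  169.8] phi 24.61 tool shift [-0.7  0.2 69.8] F [ 0.5 -0.1 -1.9] w 33.9 j [-0.41  0.1   1.34 -0.    1.7   0.73] tilt [ 0.002 -0.001]
```

```bash
python3 -m jog '[[-0.5,0.2,6,0],[0,0,10,0],[0,0,12,0],[0,0,12,0],[0,0,8,0],[0,0,4,0],[0,0,0,0],[0,0,0,0]]'; python3 d.py 567.2 -212.4 100
python3 -m jog '[[0,0,6,0],[0,0,6,0],[0,0,4,0],[0,0,0,0],[0,0,0,0],[0,0,0,0]]'; python3 d.py 567.2 -212.4 86
```

```text
time: 7.58
tool_pos: [566.8, -212.2, 116.3]
eef_rot: [0.977, 0.213, -0.0, -0.0]
force: [-0.3, 0.3, -1.6]
grip_width: 33.6
t 7.58 pos [ 566.8 -212.2  116.3] phi 24.61 tool shift [ 0.3  0.4 16.3] F [-0.3  0.3 -1.6] w 33.6 j [-0.41  0.11  1.42  0.    1.61  0.73] tilt [-0.  0.]
time: 8.08
tool_pos: [566.9, -212.2, 100.8]
eef_rot: [0.977, 0.213, 0.0, 0.0]
force: [-0.8, -0.4, -1.4]
grip_width: 33.9
t 8.08 pos [ 566.9 -212.2  100.8] phi 24.61 tool shift [ 0.2  0.3 14.8] F [-0.8 -0.4 -1.4] w 33.9 j [-0.41  0.12  1.44 -0.    1.58  0.73] tilt [ 0. -0.]
```

No contact yet, with the underside at about z = 75, below the pilot's top. I'll look once more, then continue down.

```bash
python3 -m jog '[[0,0,5,0],[0,0,4,0],[0,0,2,0],[0,0,0,0],[0,0,0,0]]'; python3 d.py 567.2 -212.4 86
python3 - <<'E'
from h import *
shot('top','top5');shot('side','side5')
crop('side5',315,110,395,180,9,'c15'); crop('top5',356,150,456,250,7,'c16')
E
```

```text
time: 8.5
tool_pos: [566.7, -212.1, 89.3]
eef_rot: [0.977, 0.213, -0.0, -0.0]
force: [-0.7, 0.5, -2.3]
grip_width: 34.0
t 8.5 pos [ 566.7 -212.1   89.3] phi 24.61 tool shift [0.3 0.5 3.3] F [-0.7  0.5 -2.3] w 34.0 j [-0.41  0.13  1.45  0.    1.56  0.73] tilt [-0.001  0.   ]
```

View pics/c15.png

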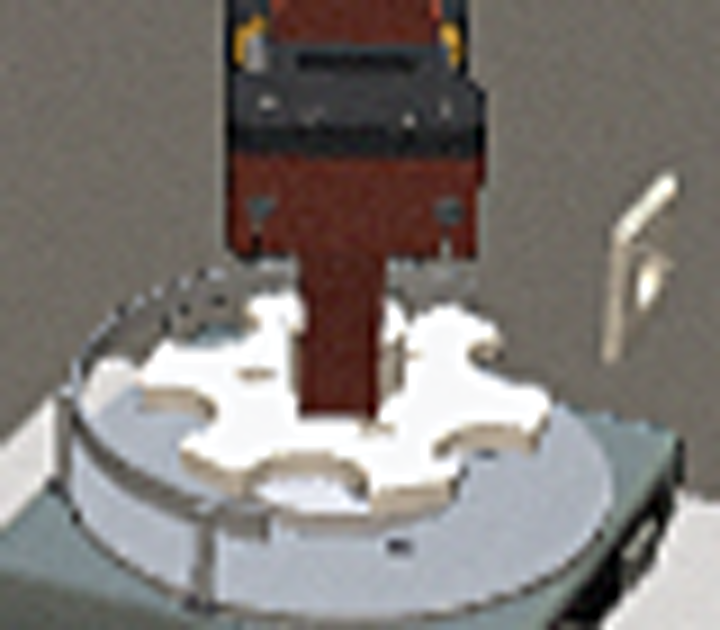

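View pics/c16.png

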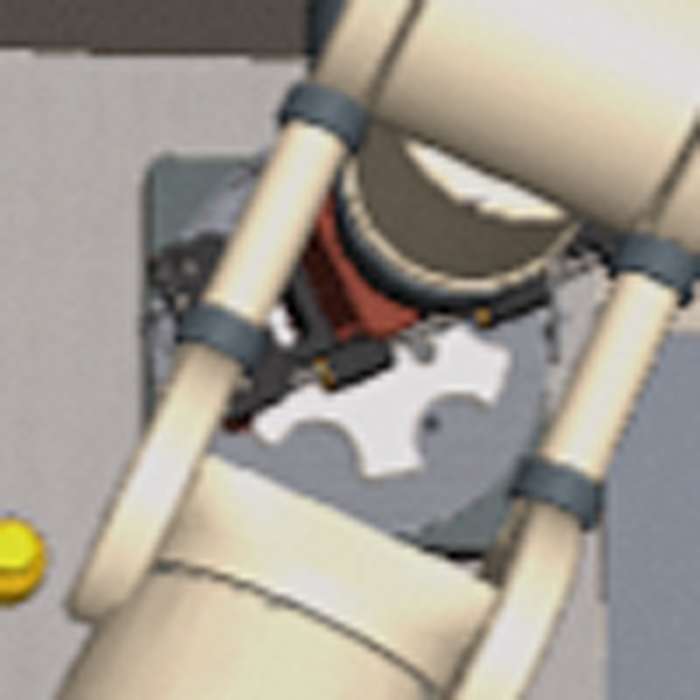

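```bash
python3 -m jog '[[0.2,0.3,3,0],[0,0,3,0],[0,0,3,0],[0,0,2,0],[0,0,0,0],[0,0,0,0]]'; python3 d.py 567.2 -212.4 77.6
```

```text
time: 9.1
tool_pos: [567.0, -212.3, 78.4]
eef_rot: [0.977, 0.213, -0.0, -0.0]
force: [0.6, -0.3, -2.0]
grip_width: 34.1
t 9.1 pos [ 567.  -212.3   78.4] phi 24.6 tool shift [0.1 0.1 0.8] F [ 0.6 -0.3 -2. ] w 34.1 j [-0.41  0.13  1.47  0.    1.54  0.73] tilt [-0.  0.]
```

```bash
python3 -m jog '[[0,0,0.8,0],[0,0,0.5,0],[0,0,0,0],[0,0,0,0]]'; python3 d.py 567.2 -212.4 77.6
python3 -m jog '[[0,0,0,0],[0,0,0,0],[0,0,0,0],[0,0,0,0],[0,0,0,0]]' 50; python3 d.py 567.2 -212.4 77.6
```

```text
time: 9.43
tool_pos: [567.3, -212.4, 77.6]
eef_rot: [0.977, 0.213, 0.0, 0.0]
force: [0.7, 0.5, -0.9]
grip_width: 33.7
t 9.43 pos [ 567.3 -212.4   77.6] phi 24.61 tool shift [-0. -0.  0.] F [ 0.7  0.5 -0.9] w 33.7 j [-0.41  0.13  1.47  0.    1.54  0.73] tilt [ 0. -0.]
time: 9.85
tool_pos: [567.2, -212.4, 77.4]
eef_rot: [0.977, 0.213, 0.0, 0.0]
force: [0.1, 0.6, -0.1]
grip_width: 49.8
t 9.85 pos [ 567.2 -212.4   77.4] phi 24.61 tool shift [-0.  -0.1 -0.2] F [ 0.1  0.6 -0.1] w 49.8 j [-0.41  0.13  1.47 -0.    1.54  0.73] tilt [ 0. -0.]
```

```bash
python3 -m jog '[[0,0,-5,0],[0,0,-15,0],[0,0,-25,0],[0,0,-30,0],[0,0,-15,0],[0,0,-5,0],[-30,30,0,6.9],[-30,30,0,6.9],[-30,30,0,6.9],[0,0,0,6.9],[0,0,0,6.9],[0,0,0,6.7]]' 60;  python3 d.py 550 -265 150
python3 - <<'E'
from h import *
shot('top','top6');shot('side','side6')
crop('side6',315,110,395,180,9,'c17'); crop('top6',356,150,456,250,7,'c18')
E
```

```text
time: 10.85
tool_pos: [509.2, -323.7, 171.1]
eef_rot: [0.989, -0.148, -0.001, -0.0]
force: [0.3, -0.4, 0.3]
grip_width: 60.3
t 10.85 pos [ 509.2 -323.7  171.1] phi -17.05 tool shift [ 21.9 -68.1  21.1] F [ 0.3 -0.4  0.3] w 60.3 j [-0.62  0.1   1.34  0.    1.71  1.25] tilt [-0.001  0.001]
```

View pics/c17.png

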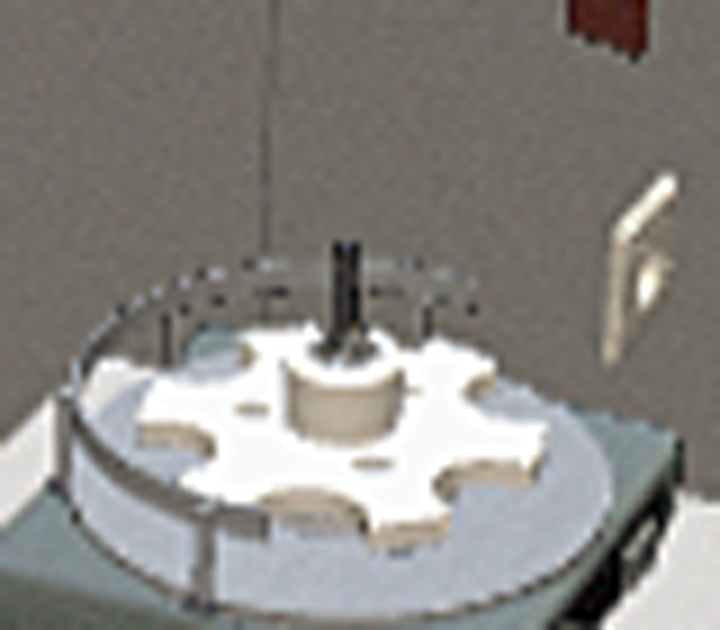

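View pics/c18.png

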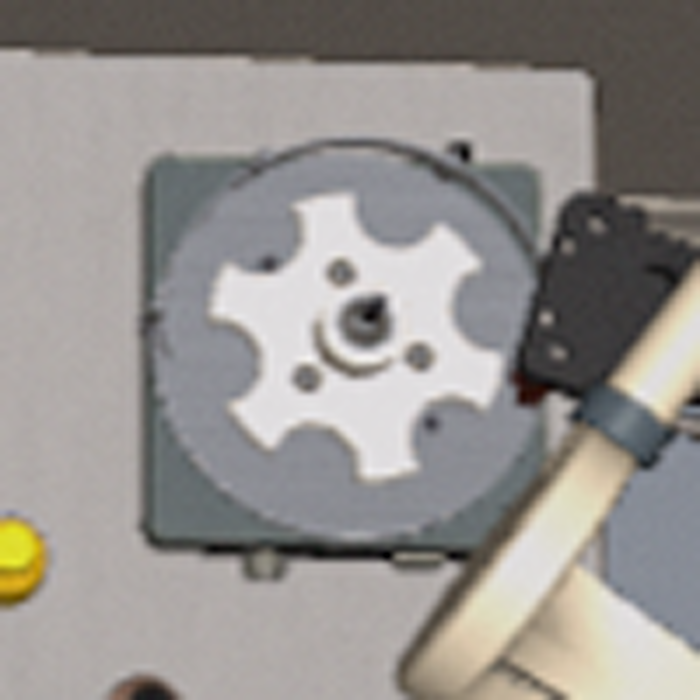

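The wheel is level and home: in the top crop the studs show in its three holes. I'll enlarge the lever to see which way it folds.

Run:
```python
from h import *
crop('side6',335,130,370,160,18,'c19'); crop('top6',395,180,425,210,18,'c20')
a=cv2.imread('pics/c19.png');b=cv2.imread('pics/c20.png');h=540
cv2.imwrite('pics/c21.png',cv2.resize(np.hstack([a[:540],b[:540]]),None,fx=.65,fy=.65))
```

```text
(no output)
```

View pics/c21.png

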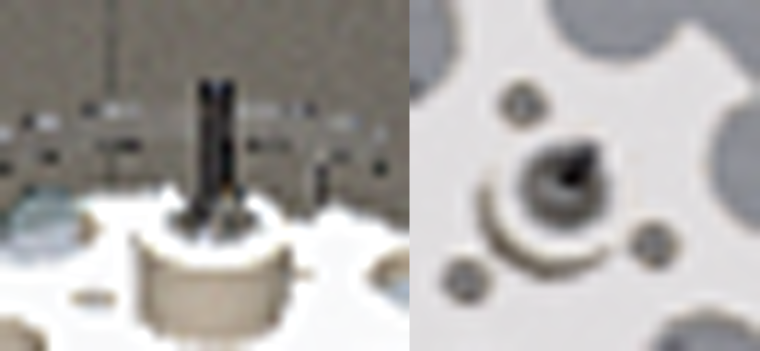

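```bash
python3 d.py 556.3 -248.8 126
python3 -m jog '[[0,0,15,0],[5,-12,20,0],[8,-25,10,0],[6,-25,0,0],[4,-15,0,0],[0,0,0,0],[0,0,0,0],[0,0,0,0]]' 0;  python3 d.py 556.3 -248.8 126
```

```text
t 10.95 pos [ 509.6 -323.1  171.3] phi -16.7 tool shift [ 23.4 -84.5  45.3] F [ 0.4 -0.7 -0.3] w 60.2 j [-0.62  0.1   1.34  0.    1.71  1.24] tilt [-0.001  0.001]
time: 11.62
tool_pos: [553.9, -256.1, 127.2]
eef_rot: [0.99, -0.143, -0.0, 0.0]
force: [-0.2, 0.4, 0.8]
grip_width: 10.1
t 11.62 pos [ 553.9 -256.1  127.2] phi -16.48 tool shift [ 0.2 -7.7  1.1] F [-0.2  0.4  0.8] w 10.1 j [-0.49  0.12  1.39 -0.    1.63  1.37] tilt [-0. -0.]
```

```bash
python3 -m jog '[[0,-8,1,0],[0,-10,0,0],[0,-6,0,0],[0,-2,0,0],[0,0,0,0]]' 0;  python3 d.py 562.6 -228.2 126
python3 -m jog '[[0,-2,0,0],[0,-2,0,0],[0,-2,0,0],[0,-2,0,0],[0,-2,0,0],[0,0,0,0]]' 0;  python3 d.py 565.1 -219.5 124.6
```

```text
time: 12.03
tool_pos: [561.8, -230.2, 126.5]
eef_rot: [0.99, -0.144, 0.0, -0.0]
force: [0.6, -0.1, 0.5]
grip_width: 0.3
t 12.03 pos [ 561.8 -230.2  126.5] phi -16.53 tool shift [ 0.2 -2.1  0.5] F [ 0.6 -0.1  0.5] w 0.3 j [-0.44  0.12  1.4   0.    1.63  1.41] tilt [ 0. -0.]
time: 12.53
tool_pos: [564.5, -221.1, 126.4]
eef_rot: [0.99, -0.144, 0.0, 0.0]
force: [-0.6, -0.9, -0.0]
grip_width: 0.7
t 12.53 pos [ 564.5 -221.1  126.4] phi -16.59 tool shift [ 0.1 -1.7  1.8] F [-0.6 -0.9 -0. ] w 0.7 j [-0.43  0.11  1.4  -0.    1.63  1.43] tilt [ 0. -0.]
```

```bash
python3 -m jog '[[0,-3,1,0],[0,-3,1,0],[0,-2,1,0],[0,0,0,0]]' 0;  python3 d.py 566.1 -216 120
python3 - <<'E'
from h import *
shot('side','side7')
crop('side7',315,100,395,180,9,'c22')
E
```

```text
time: 12.87
tool_pos: [567.1, -213.0, 123.4]
eef_rot: [0.99, -0.144, 0.0, -0.0]
force: [-0.5, 0.1, 1.8]
grip_width: 0.6
t 12.87 pos [ 567.1 -213.   123.4] phi -16.56 tool shift [-0.1  3.2  3.4] F [-0.5  0.1  1.8] w 0.6 j [-0.42  0.11  1.41  0.    1.62  1.44] tilt [0.001 0.   ]
```

View pics/c22.png

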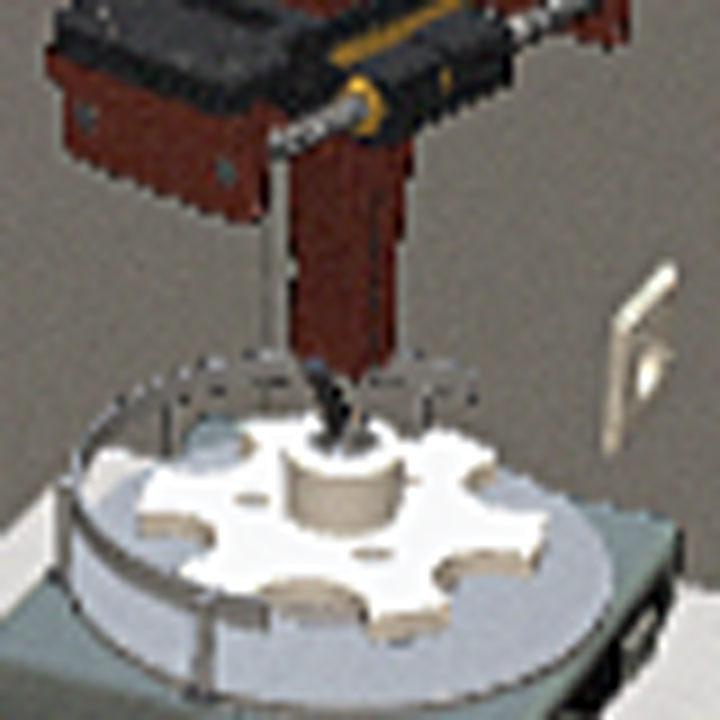

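The lever is folding the right way: its tip is at (310,365) in the crop, leaning toward +y. I'll carry on along the arc.

```bash
python3 -m jog '[[0,-3,2,0],[0,-2,2.5,0],[0,-2,3,0],[0,-1.5,3,0],[0,-1.5,3,0],[0,-1,1.5,0],[0,0,0,0]]' 0;  python3 d.py 570 -203 108.5
python3 -m jog '[[0,0,-6,0],[0,-6,0,0],[0,-6,0,0],[0,-2,0,0],[0,0,0,0],[0,0,0,0]]' 0;  python3 d.py 573.9 -189.9 105
```

```text
time: 13.5
tool_pos: [569.9, -202.6, 107.5]
eef_rot: [0.99, -0.144, -0.0, -0.0]
force: [0.6, -0.1, 1.6]
grip_width: 0.4
t 13.5 pos [ 569.9 -202.6  107.5] phi -16.57 tool shift [ 0.2  0.3 -1. ] F [ 0.6 -0.1  1.6] w 0.4 j [-0.4   0.12  1.43  0.    1.59  1.46] tilt [-0.  0.]
time: 14.0
tool_pos: [573.8, -189.3, 114.1]
eef_rot: [0.99, -0.144, -0.0, 0.0]
force: [-0.6, 0.1, -0.1]
grip_width: 0.6
t 14.0 pos [ 573.8 -189.3  114.1] phi -16.57 tool shift [0.3 0.5 9.1] F [-0.6  0.1 -0.1] w 0.6 j [-0.37  0.11  1.42 -0.    1.61  1.49] tilt [-0.001  0.   ]
```

```bash
python3 -m jog '[[0,0,3,0],[0,0,2,0],[0,0,1.5,0],[0,0,1,0],[0,0,1,0],[0,0,0,0]]' 0;  python3 d.py 573.9 -189.9 105
python3 -m jog '[[0,0,0.7,0],[0,0,0.5,0],[0,0,0,0],[0,0,0,0]]' 0;  python3 d.py 573.9 -189.9 105
```

```text
time: 14.5
tool_pos: [573.9, -189.5, 105.8]
eef_rot: [0.99, -0.144, 0.0, -0.0]
force: [0.1, 0.2, 0.7]
grip_width: 0.5
t 14.5 pos [ 573.9 -189.5  105.8] phi -16.59 tool shift [0.1 0.4 0.8] F [0.1 0.2 0.7] w 0.5 j [-0.38  0.12  1.44  0.    1.59  1.48] tilt [0. 0.]
time: 14.83
tool_pos: [573.9, -189.6, 104.7]
eef_rot: [0.99, -0.144, 0.0, 0.0]
force: [0.6, 1.1, 1.3]
grip_width: 0.5
t 14.83 pos [ 573.9 -189.6  104.7] phi -16.59 tool shift [ 0.1  0.3 -0.3] F [0.6 1.1 1.3] w 0.5 j [-0.38  0.12  1.44 -0.    1.59  1.49] tilt [ 0. -0.]
```

```bash
python3 -m jog '[[0,0,0.6,0],[0,0,0.5,0],[0,0,0,0],[0,0,0,0]]' 0;  python3 d.py 573.9 -189.9 105
python3 -m jog '[[0,0,0.6,0],[0,0,0.4,0],[0,0,0,0],[0,0,0,0]]' 0;  python3 d.py 573.9 -189.9 105
```

```text
time: 15.17
tool_pos: [574.0, -189.6, 104.4]
eef_rot: [0.99, -0.144, 0.0, 0.0]
force: [-1.2, 1.8, 4.9]
grip_width: 0.5
t 15.17 pos [ 574.  -189.6  104.4] phi -16.59 tool shift [-0.   0.3 -0.6] F [-1.2  1.8  4.9] w 0.5 j [-0.38  0.12  1.44  0.    1.59  1.48] tilt [ 0.001 -0.   ]
time: 15.5
tool_pos: [574.0, -189.6, 104.3]
eef_rot: [0.99, -0.144, 0.001, 0.0]
force: [-2.4, 2.3, 8.2]
grip_width: 0.1
t 15.5 pos [ 574.  -189.6  104.3] phi -16.59 tool shift [-0.1  0.3 -0.7] F [-2.4  2.3  8.2] w 0.1 j [-0.38  0.12  1.44  0.    1.59  1.49] tilt [ 0.001 -0.   ]
```

```bash
python3 -m jog '[[0,0,-15,0],[0,0,-25,0],[0,0,-20,0],[-15,20,0,0],[-30,25,0,0],[-30,25,0,0],[-30,25,0,0],[-15,10,0,0],[0,0,0,0],[0,0,0,0]]' 55;  python3 d.py 417 -133.4 140
python3 - <<'E'
from h import *
shot('side','side8');shot('top','top8')
crop('side8',310,100,420,200,7,'c23');crop('top8',336,150,446,270,6,'c24')
crop('side8',380,175,430,215,14,'c25')
E
```

```text
time: 16.33
tool_pos: [428.3, -256.5, 162.6]
eef_rot: [0.989, -0.145, 0.0, 0.0]
force: [-0.0, 0.0, 0.1]
grip_width: 54.9
t 16.33 pos [ 428.3 -256.5  162.6] phi -16.72 tool shift [ -46.3 -114.7   22.5] F [-0.   0.   0.1] w 54.9 j [-0.61 -0.18  1.63 -0.    1.7   1.25] tilt [ 0.001 -0.001]
```

View pics/c23.png

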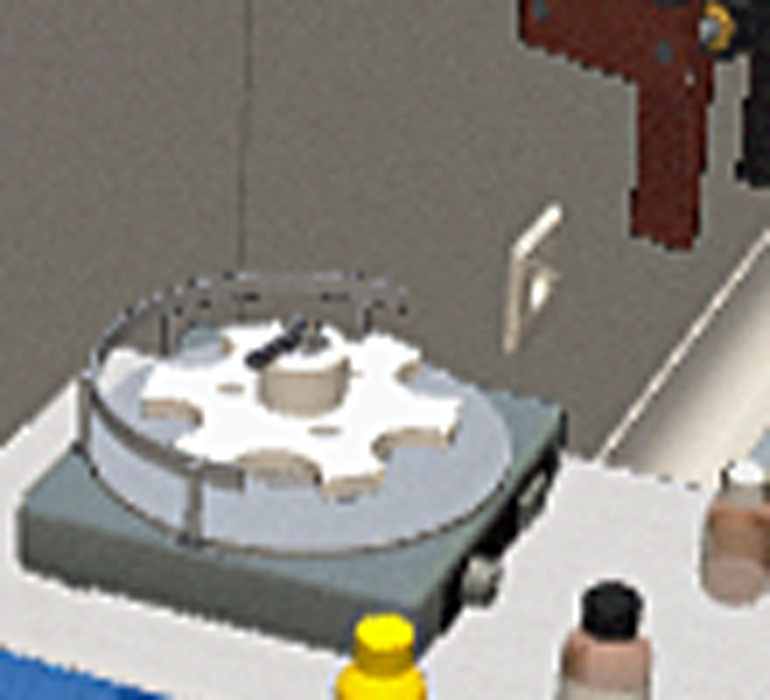

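View pics/c24.png

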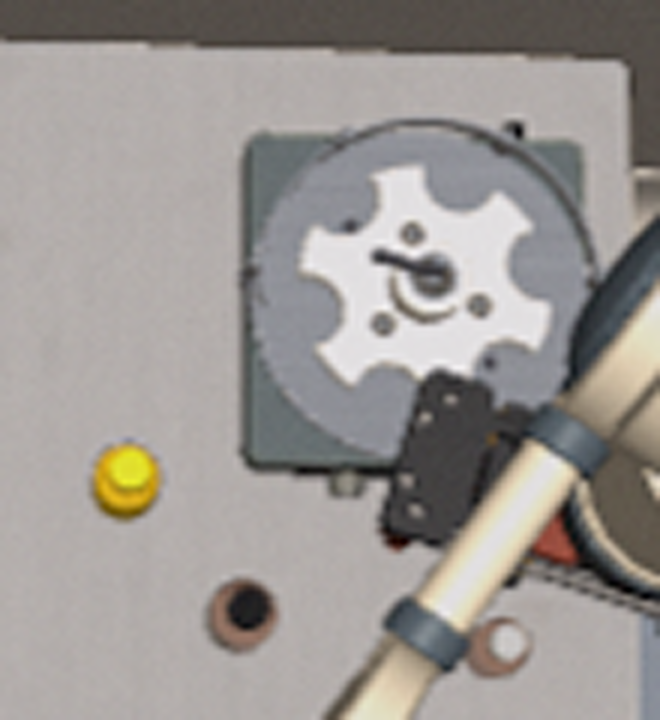

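View pics/c25.png

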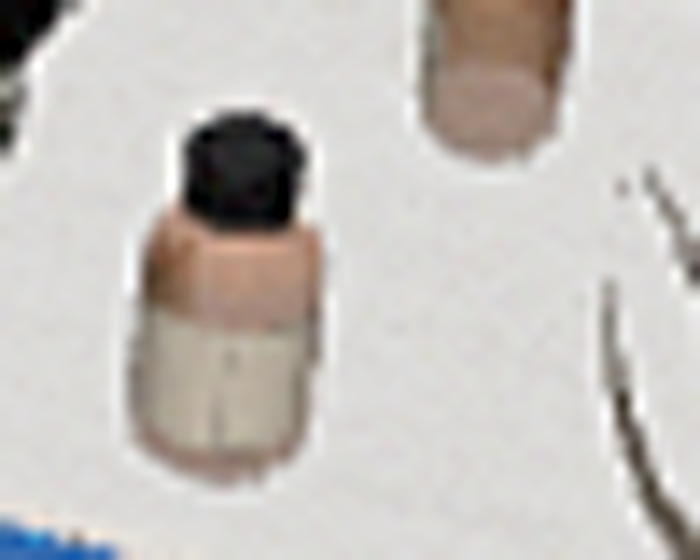

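```bash
python3 - <<'E'
from m import *
c=lambda p:uv(p,380,175,14)
print('side cap',onz(S,c((246,145)),62).round(1),'foot',onz(S,c((220,437)),0).round(1))
d=lambda p:uv(p,336,150,6)
print('top cap',onz(T,d((250,607)),62).round(1),'body', onz(T,d((242,616)),25).round(1),'yellow',onz(T,d((131,466)),52).round(1),'small',onz(T,d((510,641)),52).round(1))
for p in ([417,-134,62],[417,-134,0]): print(((proj(S,p)[0]+.5-[380,175])*14).round(),((proj(T,p)[0]+.5-[336,150])*6).round())
E
python3 d.py 417 -133.4 120
```

```text
side cap [ 415.4 -131.4   62. ] foot [ 415.8 -134.3    0. ]
top cap [ 417.6 -134.2   62. ] body [ 417.8 -134.2   25. ] yellow [481.4 -80.3  52. ] small [ 407.3 -252.1   52. ]
[243. 136.] [250. 609.]
[213. 437.] [237. 624.]
t 16.43 pos [ 429.5 -255.8  162.4] phi -16.58 tool shift [ -46.9 -113.8   42.4] F [-0.  -0.2  0.1] w 55.4 j [-0.61 -0.18  1.63  0.    1.7   1.25] tilt [ 0. -0.]
```

```bash
python3 -m jog '[[-6,-15,0,0],[-12,-29,8,0],[-12,-29,14,0],[-12,-29,14,0],[-4.7,-11.8,5,0],[0,0,0,0],[0,0,0,0],[0,0,0,0]]' 55;  python3 d.py 416.8 -133.7 37
```

```text
time: 17.1
tool_pos: [417.4, -133.9, 122.1]
eef_rot: [0.99, -0.144, 0.0, 0.0]
force: [0.0, -0.1, 0.5]
grip_width: 54.8
t 17.1 pos [ 417.4 -133.9  122.1] phi -16.55 tool shift [-0.7 -0.1 85.1] F [ 0.  -0.1  0.5] w 54.8 j [-0.39 -0.35  1.84 -0.    1.65  1.47] tilt [ 0.001 -0.001]
```

```bash
python3 -m jog '[[-0.5,0,10,0],[0,0,18,0],[0,0,20,0],[0,0,18,0],[0,0,12,0],[0,0,5,0],[0,0,1.5,0],[0,0,0,0],[0,0,0,0],[0,0,0,0]]' 55;  python3 d.py 416.8 -133.7 37
python3 - <<'E'
from h import *
shot('side','side9')
crop('side9',360,150,450,220,8,'c26')
E
```

```text
time: 17.93
tool_pos: [416.8, -133.8, 38.2]
eef_rot: [0.99, -0.144, 0.001, 0.0]
force: [0.1, -0.2, -0.5]
grip_width: 55.0
t 17.93 pos [ 416.8 -133.8   38.2] phi -16.6 tool shift [-0.1 -0.   1.2] F [ 0.1 -0.2 -0.5] w 55.0 j [-0.39 -0.31  1.96 -0.    1.49  1.47] tilt [ 0.002 -0.001]
```

View pics/c26.png

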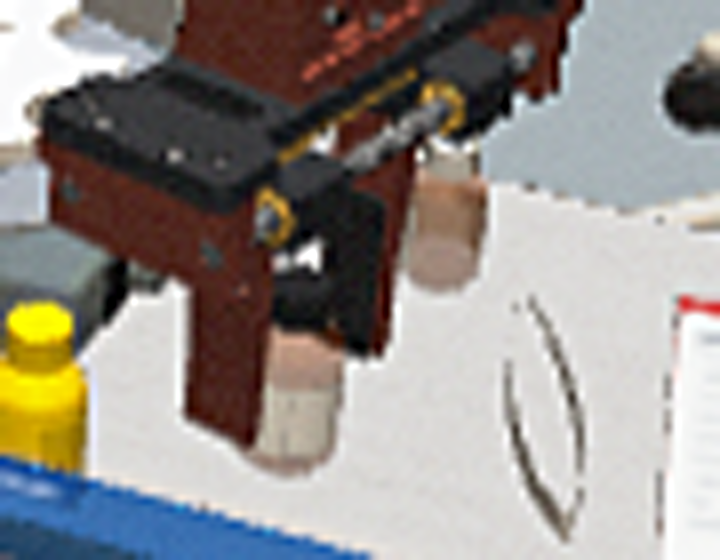

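The vial stands between the fingers, and the yellow one is clear. Closing now.

```bash
python3 -m jog '[[0,0,0.7,0],[0,0,0,0],[0,0,0,0],[0,0,0,0],[0,0,0,0],[0,0,0,0]]' 22;  python3 d.py 416.8 -133.7 37
python3 -m jog '[[0,0,-6,0],[0,0,-15,0],[0,0,-25,0],[0,0,-25,0],[0,0,-15,0],[0,0,-6,0],[0,0,0,0],[0,0,0,0]]';  python3 d.py 513 -196.2 130
python3 - <<'E'
from h import *
shot('side','side10'); shot('top','top10')
crop('side10',360,110,450,200,7,'c27');crop('top10',330,210,420,290,8,'c28')
E
```

```text
time: 18.48
tool_pos: [416.2, -133.4, 36.5]
eef_rot: [0.99, -0.144, 0.0, 0.0]
force: [-0.5, -0.1, -0.1]
grip_width: 30.4
t 18.48 pos [ 416.2 -133.4   36.5] phi -16.59 tool shift [ 0.6  0.1 -0.5] F [-0.5 -0.1 -0.1] w 30.4 j [-0.39 -0.31  1.96 -0.    1.49  1.47] tilt [ 0. -0.]
time: 19.15
tool_pos: [416.0, -133.3, 127.8]
eef_rot: [0.99, -0.144, -0.0, -0.0]
force: [1.0, 0.2, -0.3]
grip_width: 30.4
t 19.15 pos [ 416.  -133.3  127.8] phi -16.59 tool shift [110.9  32.5  -2.3] F [ 1.   0.2 -0.3] w 30.4 j [-0.39 -0.35  1.83  0.    1.67  1.47] tilt [-0.001  0.   ]
```

View pics/c27.png

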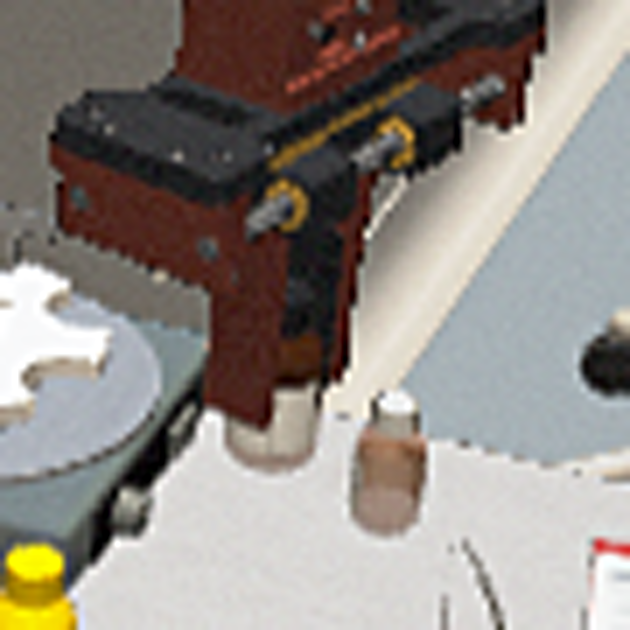

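View pics/c28.png

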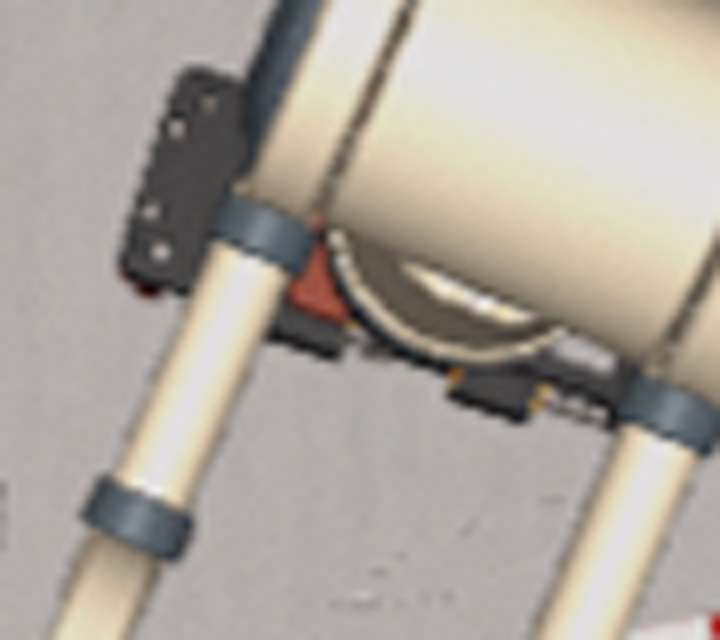

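```bash
python3 -m jog '[[8,2.4,0,0],[20,6,0,0],[26,7.6,0,0],[26,7.6,0,0],[20,6,0,0],[8,2.4,0,0],[2.4,0.5,0,0],[0,0,0,0],[0,0,0,0],[0,0,0,0]]';  python3 d.py 512.6 -196.2 80.5
python3 -m jog '[[0,0,5,0],[0,0,8,0],[0,0,7,0],[0,0,4,0],[0,0,1,0],[0,0,0,0],[0,0,0,0]]';  python3 d.py 512.6 -196.2 80.5
python3 - <<'E'
from h import *
shot('side','side11'); shot('top','top11')
crop('side11',315,110,405,200,8,'c29');crop('top11',360,160,450,240,8,'c30')
E
```

```text
time: 20.08
tool_pos: [512.1, -195.6, 128.4]
eef_rot: [0.99, -0.144, -0.0, -0.0]
force: [-1.0, 0.2, -0.2]
grip_width: 30.6
t 20.08 pos [ 512.1 -195.6  128.4] phi -16.58 tool shift [ 0.7  0.4 47.9] F [-1.   0.2 -0.2] w 30.6 j [-0.43 -0.04  1.56  0.    1.63  1.43] tilt [-0.  0.]
time: 20.67
tool_pos: [512.7, -196.1, 103.3]
eef_rot: [0.99, -0.144, -0.0, -0.0]
force: [-0.7, 0.6, -1.2]
grip_width: 30.6
t 20.67 pos [ 512.7 -196.1  103.3] phi -16.59 tool shift [-0.   0.1 22.8] F [-0.7  0.6 -1.2] w 30.6 j [-0.43 -0.03  1.59 -0.    1.58  1.43] tilt [-0.  0.]
```

View pics/c29.png

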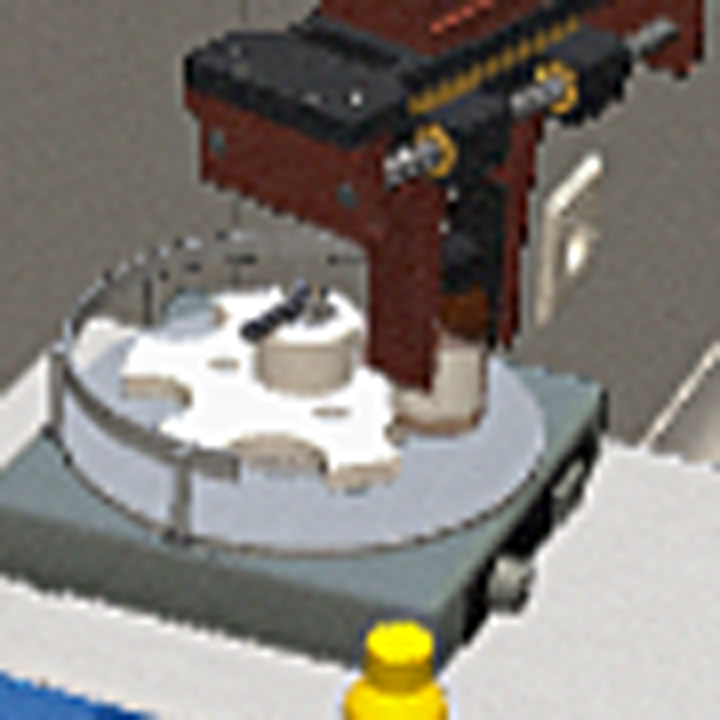

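View pics/c30.png

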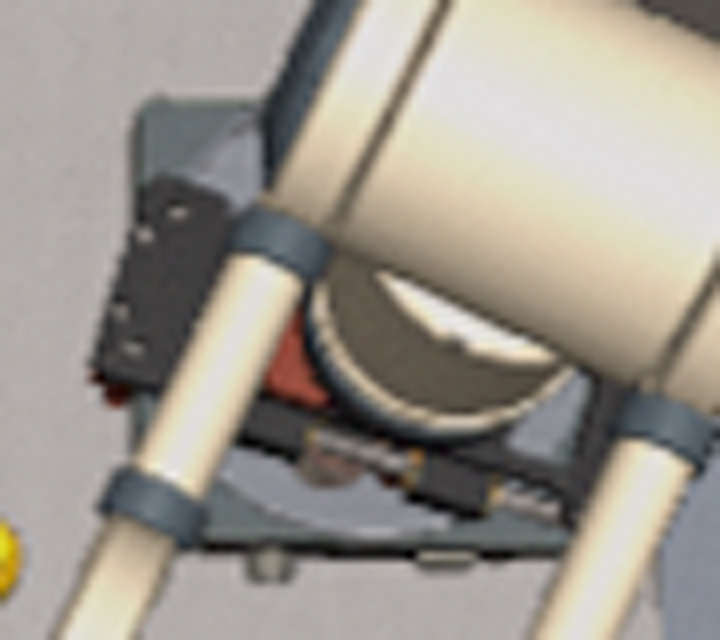

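Run:
```python
from h import *
s=load('side11'); t=np.linspace(0,2*np.pi,120); x0,y0,k=335,140,14
im=cv2.resize(cv2.imread('pics/side11.png')[y0:y0+40,x0:x0+55],None,fx=k,fy=k,interpolation=cv2.INTER_CUBIC)
def dr(P,c):
    for u in (proj(s,P)+.5-[x0,y0])*k: cv2.circle(im,tuple(int(v) for v in u),1,c,-1)
z=103.3-36.5
dr(np.c_[512.9+15.5*np.cos(t),-196.2+15.5*np.sin(t),0*t+z],(0,0,255))
for j in range(6):
    a=np.radians(-16.6+60*j); q=np.c_[567.2+56*np.cos(a)+17.5*np.cos(t),-212.4+56*np.sin(a)+17.5*np.sin(t),0*t+62]
    dr(q[np.hypot(q[:,0]-567.2,q[:,1]+212.4)<58],(255,0,0))
cv2.imwrite('pics/o11.png',im)
```

```text
(no output)
```

View pics/o11.png

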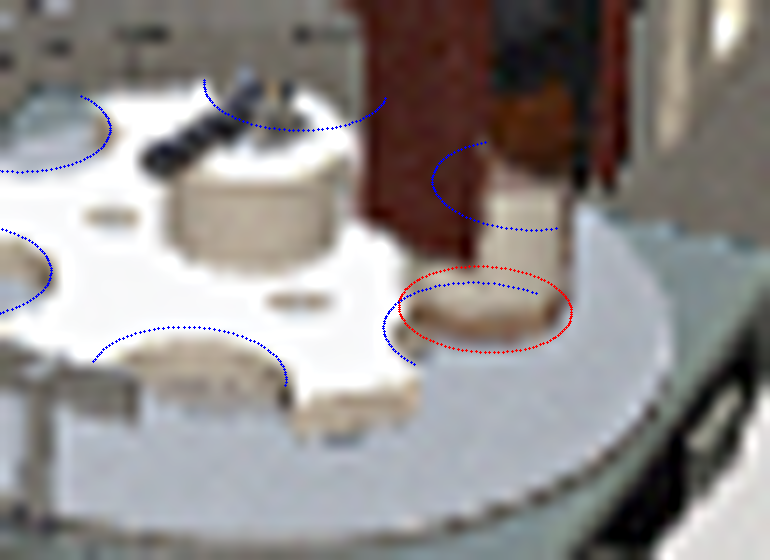

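Run:
```python
from h import *
t=np.linspace(0,2*np.pi,120)
def mk(n,x0,y0,w,h,k,T,out):
    s=load(n); im=cv2.resize(cv2.imread(f'pics/{n}.png')[y0:y0+h,x0:x0+w],None,fx=k,fy=k,interpolation=cv2.INTER_CUBIC)
    def dr(P,c):
        for u in (proj(s,P)+.5-[x0,y0])*k: cv2.circle(im,tuple(int(v) for v in u),1,c,-1)
    for zz,c in((0,(0,0,255)),(50,(0,255,0))): dr(np.c_[T[0]+15.5*np.cos(t),T[1]+15.5*np.sin(t),0*t+T[2]-36.5+zz],c)
    f=np.array([.286,.958]);g=np.array([.958,-.286])
    for a in(-10,10):
        for b in (15.5,29): p=np.array(T[:2])+a*g+b*f; dr([p[0],p[1],T[2]-14],(255,0,0)); cv2.circle(im,tuple(int(v) for v in (proj(s,[p[0],p[1],T[2]-14])[0]+.5-[x0,y0])*k),4,(255,0,0),-1)
    cv2.imwrite(f'pics/{out}.png',im)
mk('side10',380,130,40,55,10,(416.4,-133.4,127.8),'o10')
mk('side9',380,170,40,50,10,(416.8,-133.8,38),'o9')
mk('side8',380,170,40,50,10,(416.8,-133.8,36.5),'o8')
mk('side11',350,130,50,50,10,(512.7,-196.2,103.3),'o11b')
ims=[cv2.imread(f'pics/{o}.png')[:500] for o in('o8','o9','o10','o11b')]
cv2.imwrite('pics/oo.png',cv2.resize(np.hstack(ims),None,fx=.46,fy=.46,interpolation=cv2.INTER_AREA))
```

```text
(no output)
```

View pics/oo.png

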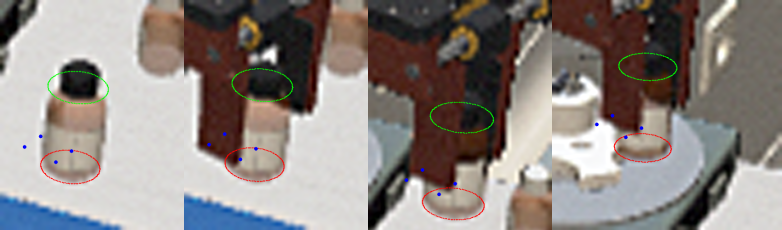

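View pics/o11b.png

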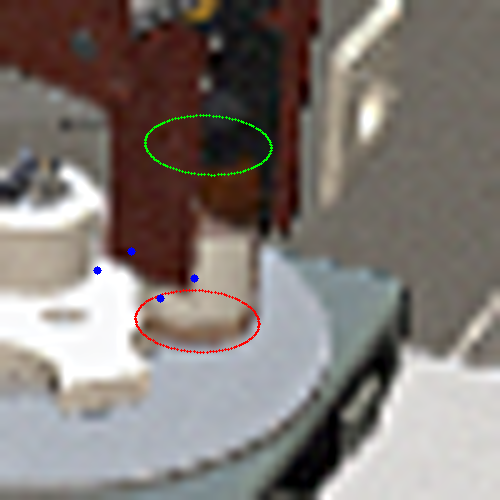

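```bash
python3 -m jog '[[0,0,3,0],[0,0,3,0],[0,0,2,0],[0,0,0,0],[0,0,0,0]]';  python3 d.py 512.6 -196.2 80.5
python3 -m jog '[[0,0,3,0],[0,0,3,0],[0,0,2,0],[0,0,0,0],[0,0,0,0]]';  python3 d.py 512.6 -196.2 80.5
```

```text
time: 21.18
tool_pos: [512.5, -196.0, 95.0]
eef_rot: [0.99, -0.144, -0.0, -0.0]
force: [0.5, 0.8, 0.1]
grip_width: 30.4
t 21.18 pos [ 512.5 -196.    95. ] phi -16.59 tool shift [ 0.2  0.1 14.5] F [0.5 0.8 0.1] w 30.4 j [-0.43 -0.03  1.6   0.    1.57  1.43] tilt [-0.001  0.   ]
time: 21.6
tool_pos: [512.5, -196.0, 87.0]
eef_rot: [0.99, -0.144, -0.0, -0.0]
force: [0.5, -0.4, 0.3]
grip_width: 30.1
t 21.6 pos [ 512.5 -196.    87. ] phi -16.59 tool shift [0.1 0.1 6.5] F [ 0.5 -0.4  0.3] w 30.1 j [-0.43 -0.02  1.61 -0.    1.55  1.43] tilt [-0.001  0.   ]
```

```bash
python3 -m jog '[[0,0,2.5,0],[0,0,2,0],[0,0,1,0],[0,0,0,0],[0,0,0,0]]';  python3 d.py 512.6 -196.2 80.5
python3 -m jog '[[0,0,0.5,0],[0,0,0.4,0],[0,0,0,0],[0,0,0,0]]';  python3 d.py 512.6 -196.2 80.5
```

```text
time: 22.02
tool_pos: [512.6, -196.0, 81.7]
eef_rot: [0.99, -0.144, -0.0, -0.0]
force: [0.1, 0.0, -0.5]
grip_width: 30.4
t 22.02 pos [ 512.6 -196.    81.7] phi -16.59 tool shift [0.  0.1 1.2] F [ 0.1  0.  -0.5] w 30.4 j [-0.43 -0.02  1.62  0.    1.54  1.43] tilt [-0.  0.]
time: 22.35
tool_pos: [512.7, -196.1, 81.0]
eef_rot: [0.99, -0.144, 0.0, -0.0]
force: [0.1, -0.7, 1.0]
grip_width: 30.7
t 22.35 pos [ 512.7 -196.1   81. ] phi -16.59 tool shift [-0.1  0.1  0.5] F [ 0.1 -0.7  1. ] w 30.7 j [-0.43 -0.02  1.62  0.    1.54  1.43] tilt [0. 0.]
```

```bash
python3 -m jog '[[0,0,0.5,0],[0,0,0,0],[0,0,0,0]]';  python3 d.py 512.6 -196.2 80.5
python3 - <<'E'
from h import *
shot('side','side12')
crop('side12',330,120,400,190,10,'c31')
E
```

```text
time: 22.6
tool_pos: [512.7, -196.1, 80.4]
eef_rot: [0.99, -0.144, 0.0, 0.0]
force: [0.7, 0.3, -0.1]
grip_width: 30.6
t 22.6 pos [ 512.7 -196.1   80.4] phi -16.6 tool shift [-0.1  0.1 -0.1] F [ 0.7  0.3 -0.1] w 30.6 j [-0.43 -0.02  1.62  0.    1.54  1.43] tilt [ 0. -0.]
```

View pics/c31.png

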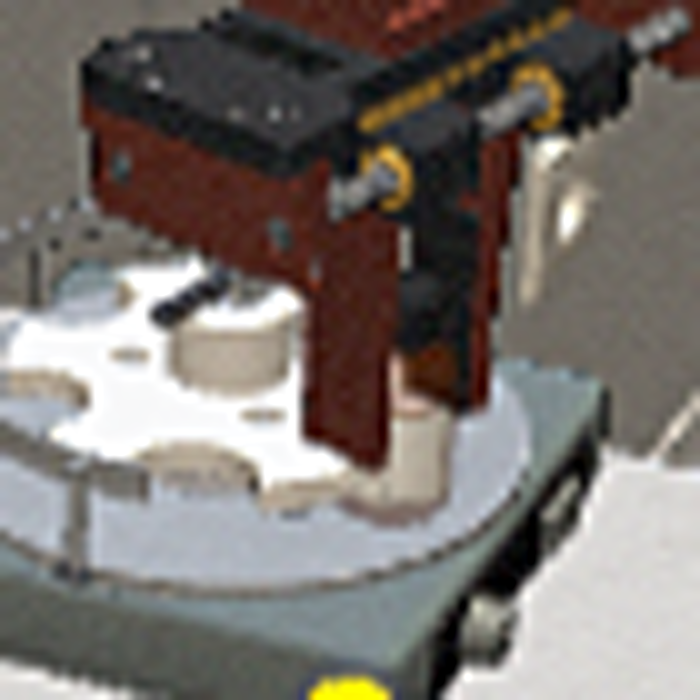

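```bash
python3 -m jog '[[0,0,0.4,0],[0,0,0.3,0],[0,0,0,0],[0,0,0,0]]';  python3 d.py 512.6 -196.2 80.5
python3 -m jog '[[0,0,0.4,0],[0,0,0.2,0],[0,0,0,0],[0,0,0,0]]';  python3 d.py 512.6 -196.2 80.5
```

```text
time: 22.98
tool_pos: [512.8, -196.2, 80.5]
eef_rot: [0.99, -0.144, 0.0, 0.0]
force: [-2.2, 1.1, 5.4]
grip_width: 30.4
t 22.98 pos [ 512.8 -196.2   80.5] phi -16.59 tool shift [-0.2  0.1 -0. ] F [-2.2  1.1  5.4] w 30.4 j [-0.43 -0.02  1.62 -0.    1.54  1.43] tilt [ 0.001 -0.   ]
time: 23.32
tool_pos: [512.8, -196.1, 80.4]
eef_rot: [0.99, -0.144, 0.0, 0.0]
force: [-4.6, 0.5, 7.7]
grip_width: 30.7
t 23.32 pos [ 512.8 -196.1   80.4] phi -16.59 tool shift [-0.2  0.1 -0.1] F [-4.6  0.5  7.7] w 30.7 j [-0.43 -0.02  1.62  0.    1.54  1.43] tilt [ 0.001 -0.   ]
```

```bash
python3 -m jog '[[0,0,-0.7,0],[0,0,0,0],[0,0,0,0]]'; python3 -m jog '[[0,0,0,0],[0,0,0,0],[0,0,0,0],[0,0,0,0],[0,0,-5,0],[0,0,-15,0],[0,0,-25,0],[0,0,-30,0],[0,0,-25,0],[0,0,-15,0],[0,0,0,0]]' 48; python3 d.py 400 -350 200
python3 -m jog '[[-25,25,0,0],[-25,25,0,0],[-28,28,0,0],[-28,28,0,0],[-28,28,0,0],[-20,20,0,0],[0,0,0,0],[0,0,0,0],[0,0,0,0]]'
python3 - <<'E'
from h import *
shot('side','side13');shot('top','top13')
crop('side13',310,100,430,210,6,'c32');crop('top13',350,150,450,270,5,'c33')
print(monitor.get_state()['force'],monitor.get_state()['time'])
E
```

```text
time: 23.57
tool_pos: [512.8, -196.1, 80.5]
eef_rot: [0.99, -0.144, 0.0, 0.0]
force: [-2.5, 0.5, 5.9]
grip_width: 30.0
time: 24.48
tool_pos: [514.1, -196.7, 199.9]
eef_rot: [0.99, -0.144, 0.004, 0.001]
force: [0.3, -0.7, 0.6]
grip_width: 48.1
t 24.48 pos [ 514.1 -196.7  199.9] phi -16.59 tool shift [-65.6 179.5  -0.4] F [ 0.3 -0.7  0.6] w 48.1 j [-0.43 -0.05  1.44  0.    1.75  1.43] tilt [ 0.007 -0.003]
time: 25.23
tool_pos: [321.4, -299.4, 194.0]
eef_rot: [0.99, -0.144, -0.0, -0.001]
force: [0.6, 0.9, 0.5]
grip_width: 47.5
[1.26639709 0.54080449 0.19317305] 25.3333
```

View pics/c32.png

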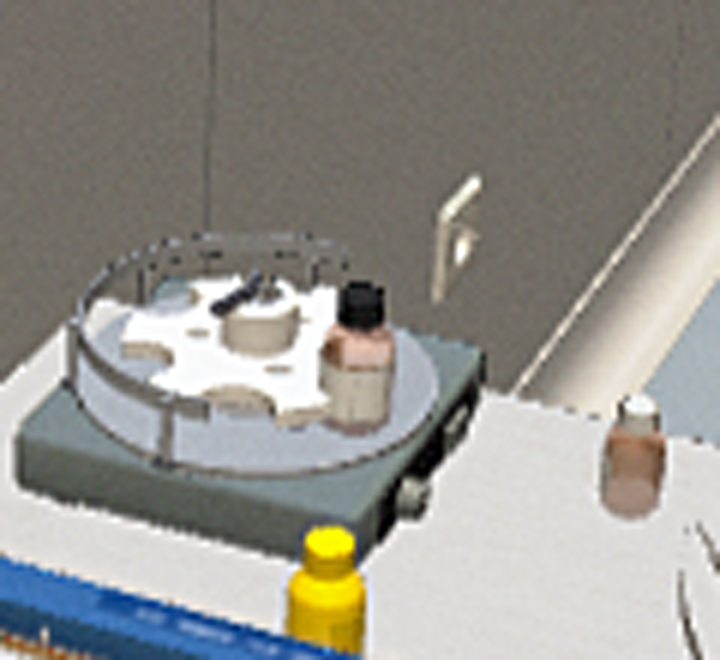

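View pics/c33.png

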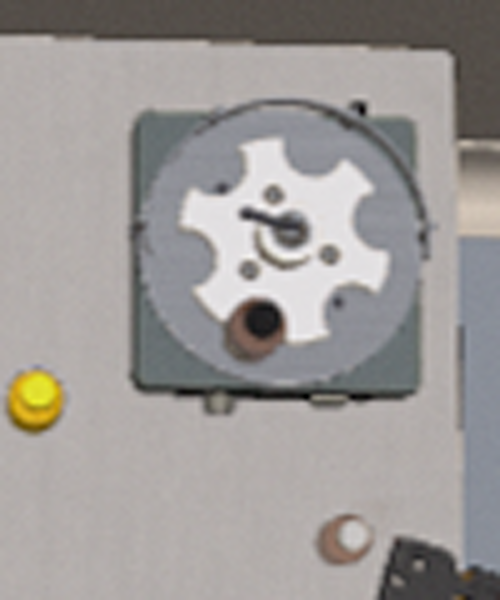

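Run:
```python
from h import *
s=load('top13');S=load('side13'); f=np.array([.286,.958])
for a in (70,80,90):
    r=30*np.sin(np.radians(a)); z=88+30*np.cos(np.radians(a)); p=[567.2+r*f[0],-212.4+r*f[1],z]
    print(a,((proj(s,p)[0]+.5-[350,150])*5).round(),((proj(S,p)[0]+.5-[310,100])*6).round())
p=[512.9,-196.2,62+44]; print(((proj(s,p)[0]+.5-[350,150])*5).round(),((proj(S,p)[0]+.5-[310,100])*6).round())
st=monitor.get_state();print(st['tool_pos'],st['qd'].round(3))
workorder.sign_off()
```

```text
70 [244. 208.] [214. 286.]
80 [241. 210.] [212. 297.]
90 [238. 212.] [211. 309.]
[267. 320.] [363. 290.]
[ 321.92009343 -299.07313455  194.23742173] [ 0.008  0.004 -0.007 -0.001  0.003 -0.002]
the job is handed in; nothing more can be done
```

The turntable is set up for the large vials, and I handed the job in at about 25 s of robot time.

**What I did**
- **Wheel:** I gripped the six-pocket wheel by its boss and lifted it out of the dish. I turned it about 7° and lowered it over the pilot and studs.
- **Lever:** I pushed it over with the closed fingers and pressed it down until it stopped.
- **Large vial:** I stood it in the front-left pocket and let go, then backed the arm away.

**What the last checks showed**
- **Wheel:** the tool went down to the height expected for a fully home wheel with no noticeable resistance. The pictures show the wheel level, with the studs visible in all three holes.
- **Lever:** it stopped about 0.6 mm below the height expected for flat, at about 8 N, and it points along the turret's +y. The side picture puts its tip where a flat lever should be, at (212,309) in the enlarged picture against a predicted (211,309). The top picture was a less certain match.
- **Large vial:** it met no resistance going into the pocket and touched the plate at the expected height. It stands upright in both pictures.
- **Other items:** I did not touch the small vial or the yellow one. The pictures show nothing touching the robot.

**What disagreed:** the two cameras differed from each other, and from the arm's own position, by about 1 to 4 mm. In the side view the held vial also looked about 1 to 1.5 pixels too high relative to the wheel. I went by the arm's readings and the forces there, and both placements went in freely.

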